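Put the lathe accessories away on their shadow pads

ROBOT

A 6-joint arm with a two-finger parallel gripper is mounted at the origin on the work surface. World frame = base frame: x ahead of the robot, y to its left, z up, the work surface at z = 0. Lengths are in m, angles in rad, forces in N, time in s.
With the tool pointing down it reaches from about 0.425 to 0.95 m from the base axis. Payload 3.5 kg.
Tool frame: the origin (TCP) lies between the finger pads; the fingertips stand 22 mm ahead of it and the grasp point (between the pads) lies 3 mm ahead of it (ctrl.nose_length is the z of the fingertips in the tool frame, in m); z points along the fingers, y is the line along which they close (so a half turn about z gives the same grasp; the last joint's range is limited). The gripper opens to 85 mm and grips with 20 to 120 N. Pads are 22 mm wide; open, the fingers measure 114 mm over their backs; the gripper's body (76 mm by 85 mm) begins 54 mm behind the grasp point. The pads swing forward as they close: fully open they stand 13 mm farther back than shut.
Start: joints at [1.197, 0.286, 1.577, -0, 1.279, -0.15], TCP at [0.15, 0.658, 0.224] pointing down, gripper open.
Joint ranges: [-2.77, 2.77], [-0.9, 2.22], [0.21, 2.48], [-1.53, 4.67], [0.24, 2.81], [-2.84, 2.84]. Speed limits (rad/s): [2.79, 2.79, 3.14, 3.14, 3.14, 3.14].

INTERFACE

Orientations are given as a unit quaternion [x, y, z, w].
In Python, from plant import ctrl gives the robot as it stands. The module is installed in compiled form; this text tells all that it offers.
- The arm moves only by the tool send_rows, never from a script. Its argument "rows" is text: rows parted by semicolons, each of 7 numbers parted by spaces: the turn, a rotation vector about the tool's x, y, z in parts of the range, where 1.0 means 360 degrees, then the shift along the tool's x, y, z in fractions of the full range, 1 being 600 mm, then the opening, from -1 (shut) to 1 (fully open). A call has 1 to 8 rows; each row is the pose to reach, as a shift and turn from the pose commanded when the call began, along the tool's axes at that moment; what a row does not reach only later rows make up. A row lasts 1/8 s, in which the tool goes at most 62.5 mm and 10.7 degrees, less where a joint would pass 70% of its speed; a pose out of reach is approached as far as the arm can. No shift or turn number may pass 1 either way. A call with a gripper value outside its range is refused whole. The fingers move at their own pace and stop on an object; "grip_force" is the grip in N (left out, the last holds). Time passes only in rows, so rows that repeat a pose let the fingers close. It gives the time, the measured TCP pose, the force, the opening and the grip force at its end, in the units of the state.
- ctrl.get_state(): the state, without advancing time (a new reading comes with each control period).
- ctrl.read_camera(name): name is "side" or "top"; returns a dict with "color" (480x640x3 uint8, red, green, blue), "fx", "fy", "cx", "cy" (pixels), "D" ([k1, k2, p1, p2, k3] as OpenCV has them; the pictures are not rectified), "extrinsics" (4x4, takes a point from world to camera coordinates). Camera axes: x right, y down, z forward; pixel columns grow to the right and rows downward; lengths in m; the calibration is good to about 2 mm. A picture is of the moment at which its call begins. There is no depth.
- ctrl.sign_off(): hands the job in; it is judged then, once.
Trained networks look in a picture, given as the dict that the camera call returned (one of the last four; its "shot" number tells which), for a name from the list of things; names that differ only in an ending like _2 or _b are one class to them, and where a whole thing is asked for, a point or a joint stands for the part that bears it (a point fixed in the world has none). Each returns a list of dicts, best first, with "p" (0 to 1); they miss things now and then, are a little off and sometimes report something else, mostly with a low value. They report only what shows in the picture. A call takes as long as a camera call. They do not tell look-alikes from the thing itself.
- ctrl.look_for(picture, target): "position" ([x, y, z] in m, in the coordinates of the camera as it stood for that picture, good to about 4 mm: the middle of the surface that is visible of it).
The state is a dict: "time": time; "qpos": joint angles; "dq": joint speeds; "joint_efforts": joint torques, N m; "eef_pos": TCP position; "tcp_rot": TCP orientation; "contact_force": force on the tool from outside, world axes, zero at the start; "wrist_torque": the same for the moment, N m; "opening": opening from 0.0 (shut) to 1.0 (fully open); "finger_force": force on a finger pad.
Only numpy, scipy, OpenCV 4.12 (cv2) and the standard library are available. Lean on these libraries where they do the work, as an engineer would, in place of code of your own. Each camera call takes 0.05 s, during which the arm holds its last target. There are 200 camera calls.

TASK

Put the two spanners, the faceplate and the drill chuck away on the foam pads, each on the pad whose inlaid outline has its shape and size: centred on the outline, spanners lying along it, faceplate and chuck upright as they stand now. Set each down gently without dropping it, and leave the standing glue bottle and resin block where they are.

Things in the scene. Friction and masses are not known exactly. Their poses are not given: they have to be found in the camera images.
- long_spanner: the longer of two double open-ended steel spanners, lying flat on the bench: 180 long, 36 wide over the heads, plain bar 15 wide between them, 10 thick throughout; both ends alike, so either way round is right. Origin: middle of its length, on the underside; x along its length, y across the bar, z up. Grip it across the bar at the middle (sizes in mm).
- short_spanner: the shorter of two double open-ended steel spanners, lying flat on the bench: 115 long, 26 wide over the heads, plain bar 12 wide between them, 10 thick throughout; both ends alike, so either way round is right. Origin: middle of its length, on the underside; x along its length, y across the bar, z up. Grip it across the bar at the middle (sizes in mm).
- faceplate: steel lathe faceplate lying flat: disc 90 diameter, 10 thick, with a round hub 36 diameter standing up from its middle to 42 above the underside. Origin: centre of the underside, z up. Grip it by the hub (sizes in mm).
- drill_chuck: steel drill chuck standing on end, nose up: foot 48 diameter up to 20 high, sleeve 42 diameter from 21 to 52 high, then a cone narrowing to 18 diameter at the top, 68 high. Origin: centre of the underside, z up. Grip it by the sleeve (sizes in mm).
- long_pad: fixed dark foam pad, 205 by 64 and 4 thick, lying on the bench, with the outline of the longer spanner inlaid flush in its top in lighter grey. Origin: centre of the pad's underside and of the shape (pad top 4 above it); x along the outline's length (sizes in mm).
- short_pad: fixed dark foam pad, 140 by 52 and 4 thick, lying on the bench, with the outline of the shorter spanner inlaid flush in its top in lighter grey. Origin: centre of the pad's underside and of the shape (pad top 4 above it); x along the outline's length (sizes in mm).
- faceplate_pad: fixed dark foam pad, 114 by 114 and 4 thick, lying on the bench, with a disc 94 in diameter, the faceplate's outline inlaid flush in its top in lighter grey. Origin: centre of the pad's underside and of the shape (pad top 4 above it) (sizes in mm).
- chuck_pad: fixed dark foam pad, 76 by 76 and 4 thick, lying on the bench, with a disc 52 in diameter, the drill chuck's outline inlaid flush in its top in lighter grey. Origin: centre of the pad's underside and of the shape (pad top 4 above it) (sizes in mm).
- glue_bottle: small white glue bottle with a black cap standing on the bench, 26 diameter, 70 high; leave it alone. Origin: centre of the underside (sizes in mm).
- resin_block: amber resin block with a brown band standing on the bench, 28 by 28, 58 high; leave it alone. Origin: centre of the underside (sizes in mm).
Things that resemble listed ones, but are neither listed nor needed, are in the scene too. What is shaped like the long_pad but brown is not meant. What is shaped like the short_pad but white is not meant.

How it is judged:
By the outcome, as a careful person would: the job done as asked, in the order asked, and still so for the second after the job is handed in, with the robot touching nothing.
It also fails if it takes over 104 s, if anything falls off the work surface, if the arm or the gripper's body presses on something with over 40 N, if the wrist force passes 120 N, or if a joint passes its speed limit or range.

## Working session

There is one attempt and no reset: what is moved stays moved. The work goes in short steps, Python scripts to look and compute and a tool call to move; the robot and the scene stay as the last step left them, time stands still between calls to the robot, and variables do not carry over. Pictures are saved under pics/ and viewed, at most 14 in all, crops included, and the job is handed in when it is done.

Besides the shell and the picture viewer there is one more tool, called after "Call:" as name(argument=value, ...) on one line, values as JSON. send_rows: Moves the arm, as the interface text tells. Its arguments: {"type":"object","properties":{"rows":{"type":"string"},"grip_force":{"type":"number"}},"required":["rows"]}

```bash
mkdir -p pics; cat > h.py <<'E'
import numpy as np, cv2
from plant import ctrl
NAMES="long_spanner short_spanner faceplate drill_chuck long_pad short_pad faceplate_pad chuck_pad glue_bottle resin_block".split()
def KD(p): return np.array([[p["fx"],0,p["cx"]],[0,p["fy"],p["cy"]],[0,0,1.]]),np.array(p["D"],float)
def proj(p,X):
    K,D=KD(p);E=np.array(p["extrinsics"]);r,_=cv2.Rodrigues(E[:3,:3])
    return cv2.projectPoints(np.array(X,float).reshape(-1,3),r,E[:3,3],K,D)[0].reshape(-1,2)
def ray(p,uv):
    K,D=KD(p);E=np.array(p["extrinsics"]);n=cv2.undistortPoints(np.array(uv,float).reshape(-1,1,2),K,D).reshape(-1,2)
    d=np.c_[n,np.ones(len(n))]@E[:3,:3]; return -E[:3,:3].T@E[:3,3],d
def onz(p,uv,z):
    o,d=ray(p,uv); return o+d*((z-o[2])/d[:,2])[:,None]
def world(p,c):
    E=np.array(p["extrinsics"]);return E[:3,:3].T@(np.array(c)-E[:3,3])
def shot(n,f):
    p=ctrl.read_camera(n);cv2.imwrite("pics/"+f,p["color"][:,:,::-1]);return p
E
python3 - <<'E'
from h import *
import pickle
for n in("top","side"):
    p=shot(n,n+"0.png");pickle.dump(p,open(n+"0.pkl","wb"))
    E=np.array(p["extrinsics"]);print(n,(-E[:3,:3].T@E[:3,3]).round(3),p["fx"])
    for t in NAMES:
        for r in ctrl.look_for(p,t)[:3]:
            w=world(p,r["position"]);print(t,round(r["p"],2),w.round(3),proj(p,w)[0].round())
s=ctrl.get_state();print(s["eef_pos"],s["tcp_rot"],s["opening"],s["time"],ctrl.nose_length)
E
```

```text
top [0.286 0.012 1.37 ] 549.1216749991204
long_spanner 0.9 [ 0.379 -0.299  0.009] [440. 281.]
short_spanner 0.69 [ 0.446 -0.091  0.011] [356. 255.]
faceplate 0.74 [0.373 0.312 0.01 ] [193. 286.]
drill_chuck 0.7 [0.463 0.117 0.056] [271. 246.]
long_pad 0.95 [ 0.217 -0.375  0.005] [473. 347.]
long_pad 0.93 [ 0.54  -0.409 -0.001] [479. 217.]
long_pad 0.63 [ 0.72  -0.432  0.005] [485. 148.]
short_pad 0.87 [0.736 0.347 0.005] [183. 145.]
short_pad 0.84 [0.659 0.17  0.003] [252. 173.]
faceplate_pad 0.7 [ 0.65  -0.171  0.007] [385. 175.]
faceplate_pad 0.23 [0.46  0.12  0.056] [269. 247.]
chuck_pad 0.85 [0.542 0.415 0.004] [154. 219.]
glue_bottle 0.47 [ 0.553 -0.009  0.051] [323. 210.]
resin_block 0.55 [0.455 0.248 0.062] [216. 250.]
resin_block 0.27 [ 0.555 -0.01   0.049] [323. 209.]
side [-0.225 -1.038  1.035] 606.7563140607322
long_spanner 0.61 [ 0.373 -0.314  0.009] [359. 340.]
short_spanner 0.78 [ 0.447 -0.102  0.008] [331. 278.]
faceplate 0.67 [0.364 0.298 0.008] [228. 214.]
drill_chuck 0.61 [0.456 0.109 0.037] [289. 227.]
long_pad 0.98 [ 0.538 -0.422  0.008] [445. 337.]
long_pad 0.88 [ 0.717 -0.438  0.004] [501. 310.]
long_pad 0.57 [ 0.211 -0.389  0.002] [320. 397.]
short_pad 0.91 [0.663 0.165 0.003] [338. 202.]
short_pad 0.77 [0.731 0.339 0.003] [323. 171.]
faceplate_pad 0.75 [ 0.649 -0.176 -0.002] [410. 266.]
chuck_pad 0.82 [0.541 0.412 0.003] [261. 180.]
glue_bottle 0.66 [ 0.554 -0.016  0.035] [345. 237.]
resin_block 0.55 [0.455 0.235 0.036] [265. 206.]
[0.1497712  0.65816074 0.22361948] [ 1.11665639e-01  9.93745835e-01 -2.88260557e-06  1.67176109e-06] 0.9978485719006419 1.1 0.022
```

View pics/top0.png

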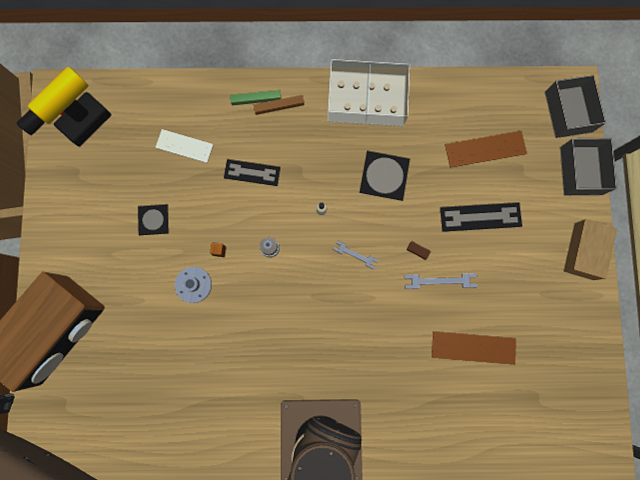

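View pics/side0.png

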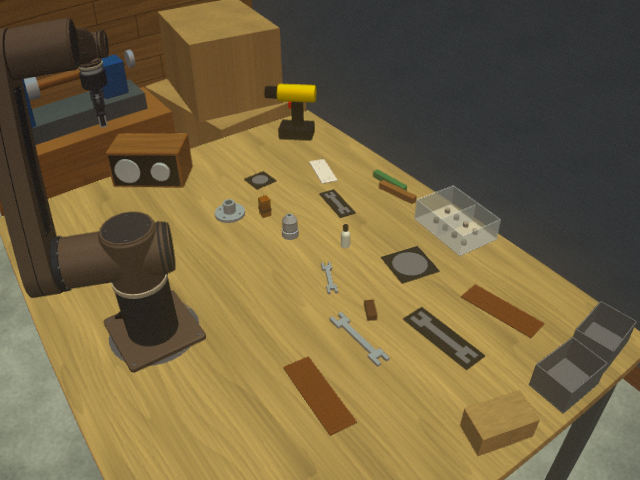

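The top view shows the long spanner at (440,281), short spanner (356,255), faceplate (193,285) and chuck (269,246). The real pads are at (481,216), (252,173), (385,175) and (153,219); the brown and white ones are decoys. The side view agrees. Next I'll segment both views to get exact positions.

```bash
cat > m.py <<'E'
from h import *
from scipy.optimize import least_squares
def contour(p,uv,kind,r=70):
    hsv=cv2.cvtColor(np.ascontiguousarray(p["color"]),cv2.COLOR_RGB2HSV);S,V=hsv[...,1].astype(int),hsv[...,2].astype(int)
    m=(S<75) if kind=="steel" else (V<75)|((S<60)&(V<175))
    m=m.astype(np.uint8);w=np.zeros_like(m);cv2.circle(w,tuple(int(a) for a in uv),r,1,-1);m&=w
    cs,_=cv2.findContours(m,cv2.RETR_EXTERNAL,cv2.CHAIN_APPROX_NONE)
    cs=[c for c in cs if cv2.contourArea(c)>30]
    return min(cs,key=lambda c:-cv2.pointPolygonTest(c,tuple(float(a) for a in uv),True)).reshape(-1,2).astype(float)
def mom(P):
    o=P[0];M=cv2.moments(((P-o)*1e3).astype(np.float32).reshape(-1,1,2));a=M["m00"]
    c=np.array([M["m10"],M["m01"]])/a/1e3+o
    return c,.5*np.arctan2(2*M["mu11"],M["mu20"]-M["mu02"]),a
def flat(p,c,z):
    P=onz(p,c,z)[:,:2];return mom(P)
def revhull(p,prof,x,y,z0):
    t=np.linspace(0,2*np.pi,120);X=np.concatenate([np.c_[x+r*np.cos(t),y+r*np.sin(t),0*t+z0+h] for r,h in prof])
    return mom(cv2.convexHull(proj(p,X).astype(np.float32)).reshape(-1,2).astype(float))
PROF=dict(faceplate=[(.045,0),(.045,.01),(.018,.042)],drill_chuck=[(.024,0),(.024,.02),(.021,.052),(.009,.068)])
def rev(p,c,n,z0=0,g=(0.4,0.1)):
    cm,_,a=mom(cv2.convexHull(c.astype(np.float32)).reshape(-1,2).astype(float))
    s=least_squares(lambda q:revhull(p,PROF[n],q[0],q[1],z0)[0]-cm,g,x_scale=.01,diff_step=1e-3).x
    return s,a/revhull(p,PROF[n],*s,z0)[2]
E
python3 - <<'E'
from m import *
import pickle
T,S=(pickle.load(open(n+"0.pkl","rb")) for n in("top","side"))
U=dict(long_spanner=((440,281),(359,340)),short_spanner=((356,255),(330,278)),long_pad=((480,216),(444,337)),short_pad=((252,173),(338,203)),faceplate_pad=((385,175),(410,264)),chuck_pad=((153,219),(261,180)))
out=[p["color"][:,:,::-1].copy() for p in (T,S)]
for n,(a,b) in U.items():
    k="pad" if "pad" in n else "steel"
    cs=[contour(T,a,k,60),contour(S,b,k,60)]
    for o,c in zip(out,cs): cv2.polylines(o,[c.astype(int)],1,(0,0,255))
    z=.004 if k=="pad" else .01
    f=lambda z:flat(T,cs[0],z)[0]-flat(S,cs[1],z)[0]
    zb=least_squares(lambda q:f(q[0]),[z],diff_step=.1,x_scale=.01).x[0]
    print(n,"z2view",round(zb,4),"resid mm",(f(zb)*1e3).round(1))
    for p,c in((T,cs[0]),(S,cs[1])):
        ce,th,ar=flat(p,c,z);P=(onz(p,c,z)[:,:2]*1000).astype(np.float32);R=cv2.minAreaRect(P);print("   ",(ce*1e3).round(1),"deg",np.degrees(th).round(1),"rect",np.round(R[0],1),np.round(R[1],1),round(R[2],1))
for n,a,b in(("faceplate",(193,285),(229,211)),("drill_chuck",(269,247),(289,227))):
    for i,(p,uv) in enumerate(((T,a),(S,b))):
        c=contour(p,uv,"steel",35);cv2.polylines(out[i],[c.astype(int)],1,(0,0,255));print(n,rev(p,c,n))
v=np.vstack([cv2.resize(out[0][130:300,130:530],(800,340)),cv2.resize(out[1][160:390,200:520],(361,260)).copy() if 0 else cv2.copyMakeBorder(cv2.resize(out[1][160:370,200:500],(371,260)),0,0,0,429,0)])
cv2.imwrite("pics/seg.png",v)
E
```

```text
long_spanner z2view 0.0034 resid mm [ 0.1 -0. ]
    [ 379.3 -300.2] deg -89.7 rect [ 379.4 -300.1] [ 35.3 180.7] 0.4
    [ 375.8 -306.4] deg -89.3 rect [ 376.  -306.7] [ 38.3 182.5] 0.6
short_spanner z2view 0.0028 resid mm [-0.8  0.5]
    [446.1 -90.2] deg 64.0 rect [446.2 -90.3] [115.  27.] 63.4
    [443.1 -97.8] deg 63.7 rect [442.6 -98.4] [117.2  25.3] 63.9
long_pad z2view -0.0012 resid mm [-0.8  0.5]
    [ 540.7 -410.5] deg -86.9 rect [ 540.7 -410.8] [ 62.7 203.7] 3.1
    [ 538.6 -415.8] deg -86.8 rect [ 538.9 -415.5] [ 62.9 201.8] 3.1
short_pad z2view -0.0028 resid mm [-1.   0.5]
    [661.3 171.1] deg 81.0 rect [661.5 171.1] [137.8  50.6] 81.0
    [658.4 163.4] deg 81.3 rect [658.3 163.7] [137.9  48.3] 81.1
faceplate_pad z2view -0.001 resid mm [-1.1  0.7]
    [ 650.7 -168.9] deg -3.9 rect [ 650.9 -168.9] [111.2 112.4] 78.8
    [ 648.9 -174.4] deg -36.8 rect [ 648.9 -174.2] [112.4 111.8] 79.0
chuck_pad z2view -0.0032 resid mm [-1.   0.5]
    [541.1 418.9] deg 72.8 rect [541.4 419.3] [75.  73.1] 2.3
    [538.1 410.4] deg 2.1 rect [538.3 410.6] [71.8 72.4] 2.6
faceplate (array([0.37652495, 0.31439871]), 0.9753799087762439)
faceplate (array([0.37541386, 0.31042101]), 0.9116402183440372)
drill_chuck (array([0.46676063, 0.12501389]), 0.9182293392172572)
drill_chuck (array([0.46604201, 0.12136492]), 0.8842155999645529)
```

View pics/seg.png

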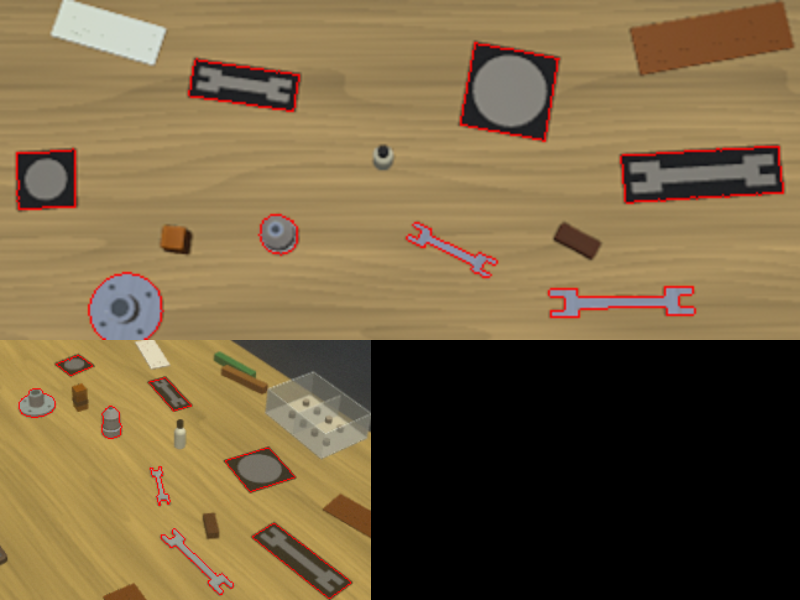

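```bash
cat > go.py <<'E'
# usage: go.py x y z yaw(deg, tool y axis, world) in mm ; prints tool-frame turn/shift per target from measured pose
import sys
from h import *
from scipy.spatial.transform import Rotation as R
def rows(*ts):
    s=ctrl.get_state();p=np.array(s["eef_pos"])*1e3;r=R.from_quat(s["tcp_rot"])
    y=r.as_matrix()[:,1];print("t",round(s["time"],2),"tcp",p.round(1),"yaw",np.degrees(np.arctan2(y[1],y[0])).round(2),"F",np.round(s["contact_force"],1),"open",round(s["opening"],3),"ff",np.round(s["finger_force"],1),"q",np.round(s["qpos"],2))
    for t in ts:
        a=np.radians(t[3]);Y=np.array([np.cos(a),np.sin(a),0]);Z=np.array([0,0,-1.]);M=np.c_[np.cross(Y,Z),Y,Z]
        print(t,"->",np.degrees((r.inv()*R.from_matrix(M)).as_rotvec()).round(2),r.inv().apply(np.array(t[:3])-p).round(1))
if __name__=="__main__":
    a=list(map(float,sys.argv[1:]));rows(*[a[i:i+4] for i in range(0,len(a),4)])
E
python3 go.py 500 400 220 50  620 0 220 20  480 -300 150 0  377.5 -303 150 0.5
```

```text
t 1.1 tcp [149.8 658.2 223.6] yaw 77.18 F [ 0.7  0.2 -0.8] open 0.998 ff 0.0 q [ 1.2   0.29  1.58 -0.    1.28 -0.15]
[500.0, 400.0, 220.0, 50.0] -> [-0.    0.   27.18] [-398.8 -174.     3.6]
[620.0, 0.0, 220.0, 20.0] -> [-0.    0.   57.18] [-604.6 -537.4    3.6]
[480.0, -300.0, 150.0, 0.0] -> [-0.    0.   77.18] [-534.6 -861.    73.6]
[377.5, -303.0, 150.0, 0.5] -> [-0.    0.   76.68] [-435.4 -886.6   73.6]
```

The rows are not in the units I measure in: shifts go in shares of 600 mm and turns go in shares of 360 degrees. I convert before sending: -600 mm / 600 = -1, -400 mm / 600 = -0.6667, 57 degrees / 360 = 0.1583.

Call:
send_rows(rows="0 0 0.0278 -0.3333 -0.15 0 0.3;0 0 0.0556 -0.6667 -0.29 0 0;0 0 0.075 -0.6667 -0.29 0 0;0 0 0.075 -0.6667 -0.29 0 0;0 0 0.0972 -0.6667 -0.29 0 0;0 0 0.1111 -0.6667 -0.29 0 0;0 0 0.1583 -1 -0.9 0 0;0 0 0.1583 -1 -0.9 0 0", grip_force=40)

```text
time: 2.1
eef_pos: [0.4964, 0.3169, 0.2236]
tcp_rot: [0.574, 0.819, 0.0, 0.0]
contact_force: [0.7, 0.0, 0.6]
opening: 0.501
finger_force: 0.0
```

```bash
python3 go.py  600 0 220 20  480 -300 150 0  377.5 -303 150 0.5
```

```text
t 2.1 tcp [496.4 316.9 223.6] yaw 19.94 F [0.7 0.  0.6] open 0.501 ff 0.0 q [ 0.4   0.1   1.79 -0.    1.25  0.05]
[600.0, 0.0, 220.0, 20.0] -> [ 0.02  0.   -0.06] [-333.3  -10.7    3.6]
[480.0, -300.0, 150.0, 0.0] -> [ 0.02 -0.   19.94] [-574.4 -225.9   73.6]
[377.5, -303.0, 150.0, 0.5] -> [ 0.02 -0.   19.44] [-542.2 -323.3   73.5]
```

Converted, -574 mm / 600 = -0.9567, -333 mm / 600 = -0.555, 20 degrees / 360 = 0.0556.

Call:
send_rows(rows="0 0 0 -0.555 -0.0183 0.0067 0;0 0 0 -0.555 -0.0183 0.0067 0;0 0 0 -0.555 -0.0183 0.0067 0;0 0 0 -0.555 -0.0183 0.0067 0;0 0 0 -0.555 -0.0183 0.0067 0;0 0 0.0556 -0.9567 -0.3767 0.1167 0;0 0 0.0556 -0.9567 -0.3767 0.1167 0;0 0 0.0556 -0.9567 -0.3767 0.1167 0")

```text
time: 3.1
eef_pos: [0.532, -0.1534, 0.1839]
tcp_rot: [0.706, 0.708, 0.0, 0.0]
contact_force: [0.0, -1.1, 0.3]
opening: 0.504
finger_force: 0.0
```

```bash
python3 go.py 480 -300 150 0  377.5 -303 90 0.5
```

```text
t 3.1 tcp [ 532.  -153.4  183.9] yaw 0.13 F [ 0.  -1.1  0.3] open 0.504 ff 0.0 q [-0.46  0.06  1.91 -0.    1.17 -0.47]
[480.0, -300.0, 150.0, 0.0] -> [0.05 0.02 0.13] [-146.4  -52.3   33.9]
[377.5, -303.0, 90.0, 0.5] -> [ 0.05  0.02 -0.37] [-149.2 -154.9   93.8]
```

Converted, -155 mm / 600 = -0.2583, -149 mm / 600 = -0.2483.

Call:
send_rows(rows="0 0 0 -0.2483 -0.2583 0.1567 0;0 0 0 -0.2483 -0.2583 0.1567 0;0 0 0 -0.2483 -0.2583 0.1567 0;0 0 0 -0.2483 -0.2583 0.1567 0;0 0 0 -0.2483 -0.2583 0.1567 0;0 0 0 -0.2483 -0.2583 0.1567 0;0 0 0 -0.2483 -0.2583 0.1567 0")

```text
time: 3.98
eef_pos: [0.3793, -0.3009, 0.0908]
tcp_rot: [0.705, 0.709, 0.0, 0.001]
contact_force: [-0.6, 1.3, 0.8]
opening: 0.5
finger_force: 0.0
```

```bash
python3 - <<'E'
from h import *
from go import rows
a=shot("top","t1.png");b=shot("side","s1.png")
rows((377.5,-303,27,.4))
s=ctrl.get_state()["eef_pos"];out=[]
for p in(a,b):
    im=p["color"][:,:,::-1].copy();u=proj(p,np.array(s)+[0,0,-.022])[0];cv2.drawMarker(im,tuple(int(v) for v in u.round()),(0,0,255),0,5);print(u)
    x,y=u.astype(int);out.append(cv2.resize(im[y-40:y+40,x-50:x+50],(400,320),interpolation=2))
cv2.imwrite("pics/c1.png",np.hstack(out))
E
```

```text
t 4.08 tcp [ 379.2 -300.7   90.7] yaw 0.29 F [-0.3  0.3 -0.9] open 0.496 ff 0.0 q [-0.88  0.02  2.14  0.    0.98 -0.89]
(377.5, -303, 27, 0.4) -> [ 0.06  0.06 -0.11] [-2.2 -1.7 63.7]
[446.33382107 278.81087585]
[358.48032566 317.38657118]
```

View pics/c1.png

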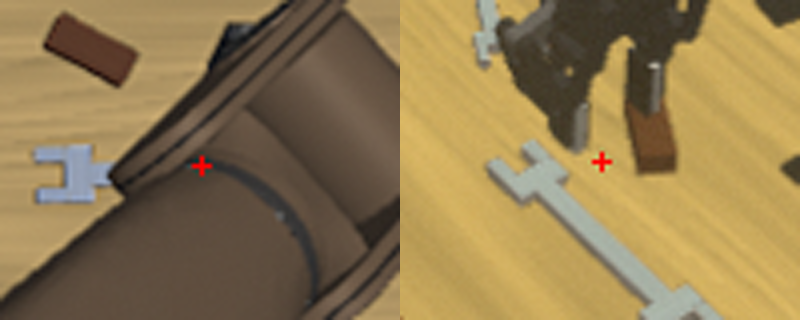

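The side crop shows both fingertips above the spanner's bar, straddling its line. The top view is blocked by the wrist. I'll descend and grip.

Converted, 63 mm / 600 = 0.105, 60 mm / 600 = 0.1.

Call:
send_rows(rows="0 0 0 -0.0017 -0.0017 0.0667 0;0 0 0 -0.0017 -0.0017 0.0917 0;0 0 0 -0.0017 -0.0017 0.1 0;0 0 0 -0.0017 -0.0017 0.105 0;0 0 0 -0.0017 -0.0017 0.105 0;0 0 0 -0.0017 -0.0017 0.105 -0.5;0 0 0 -0.0017 -0.0017 0.105 -1;0 0 0 -0.0017 -0.0017 0.105 -1", grip_force=50)

```text
time: 5.08
eef_pos: [0.3772, -0.3022, 0.0272]
tcp_rot: [0.706, 0.708, -0.0, 0.0]
contact_force: [-0.0, 0.6, -0.7]
opening: -0.001
finger_force: 0.0
```

Call:
send_rows(rows="0 0 0 0 0 0 -1;0 0 0 0 0 0 -1;0 0 0 0 0 0 -1")

```text
time: 5.45
eef_pos: [0.3771, -0.3021, 0.0269]
tcp_rot: [0.706, 0.708, -0.0, -0.0]
contact_force: [0.2, -0.2, -0.5]
opening: -0.0
finger_force: 0.0
```

```bash
python3 - <<'E'
from m import *
from go import rows
b=shot("side","s2.png")
rows()
c=contour(b,(345,327),"steel",70) if 0 else None
im=b["color"][:,:,::-1];cv2.imwrite("pics/c2.png",cv2.resize(im[270:390,280:440],(640,480),interpolation=2))
E
```

```text
t 5.5 tcp [ 377.1 -302.    26.9] yaw 0.18 F [-0.1  1.  -0.4] open 0.002 ff 0.0 q [-0.89  0.13  2.17  0.    0.84 -0.89]
```

View pics/c2.png

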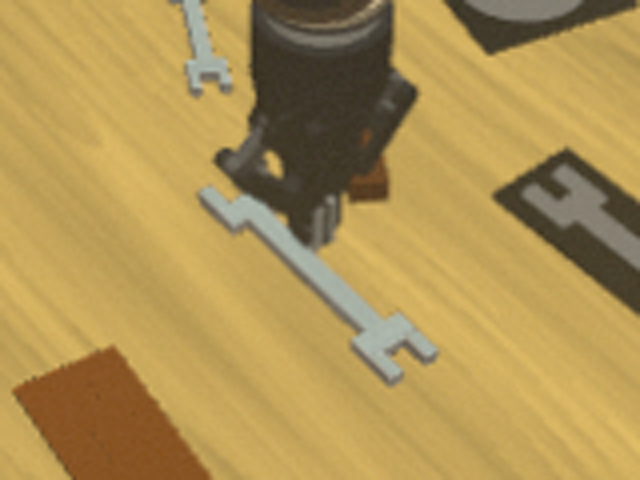

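The fingers shut on nothing: tips at about (358,331), while the bar lies below them at about (363,340). I'll work out whether that's height or sideways error.

```bash
python3 - <<'E'
from m import *
import pickle
S=pickle.load(open("side0.pkl","rb"))
tip=[[358,330.5]]
for z in(0,.005,.01,.02,.03): print(z,onz(S,tip,z)[0].round(4))
print(proj(S,[[.377,-.302,.005],[.377,-.302,.01],[.377,-.302,.027],[.377,-.302,.037]]).round(1))
p=shot("top","t2.png");im=p["color"][:,:,::-1]
cv2.imwrite("pics/c3.png",cv2.resize(im[230:350,360:520],(640,480),interpolation=2))
E
```

```text
0 [ 0.395  -0.2817  0.    ]
0.005 [ 0.392  -0.2853  0.005 ]
0.01 [ 0.389 -0.289  0.01 ]
0.02 [ 0.383  -0.2963  0.02  ]
0.03 [ 0.377  -0.3036  0.03  ]
[[357.3 337.6]
 [357.3 336.1]
 [357.5 331. ]
 [357.7 328. ]]
```

View pics/c3.png

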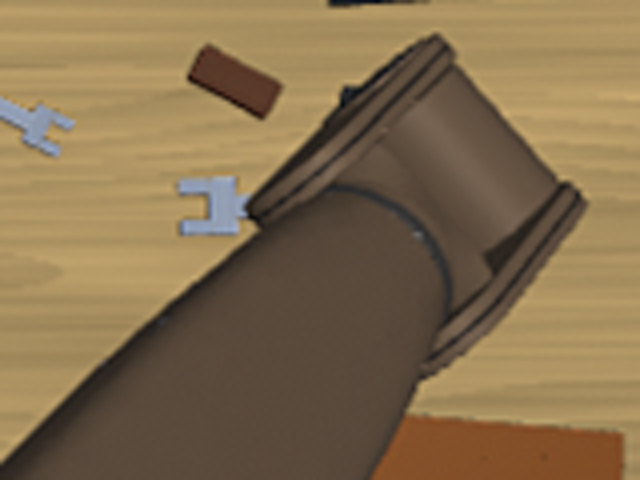

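Converted, 4 mm / 600 = 0.0067, 3 mm / 600 = 0.005.

Call:
send_rows(rows="0 0 0 0 0 0.0017 -1;0 0 0 0 0 0.0033 -1;0 0 0 0 0 0.005 -1;0 0 0 0 0 0.0067 -1;0 0 0 0 0 0.0067 -1")

```text
time: 6.18
eef_pos: [0.377, -0.302, 0.0228]
tcp_rot: [0.706, 0.708, 0.0, -0.0]
contact_force: [0.9, 0.7, 0.8]
opening: -0.002
finger_force: 0.0
```

Converted, 1 mm / 600 = 0.0017, 0.5 mm / 600 = 0.0008.

Call:
send_rows(rows="0 0 0 0 0 0.0008 -1;0 0 0 0 0 0.0017 -1;0 0 0 0 0 0.0017 -1")

```text
time: 6.55
eef_pos: [0.3771, -0.302, 0.0219]
tcp_rot: [0.706, 0.708, -0.0, -0.0]
contact_force: [0.7, 0.5, -0.3]
opening: -0.0
finger_force: 0.0
```

Converted, 3 mm / 600 = 0.005, 2 mm / 600 = 0.0033.

Call:
send_rows(rows="0 0 0 0 0 0.0017 -1;0 0 0 0 0 0.0033 -1;0 0 0 0 0 0.005 -1;0 0 0 0 0 0.005 -1")

```text
time: 7.05
eef_pos: [0.377, -0.302, 0.0188]
tcp_rot: [0.706, 0.708, 0.0, -0.0]
contact_force: [0.5, 0.4, 0.7]
opening: -0.001
finger_force: 0.0
```

Converted, 2 mm / 600 = 0.0033, 1 mm / 600 = 0.0017.

Call:
send_rows(rows="0 0 0 0 0 0.0017 -1;0 0 0 0 0 0.0033 -1;0 0 0 0 0 0.0033 -1")

```text
time: 7.42
eef_pos: [0.377, -0.302, 0.0168]
tcp_rot: [0.706, 0.708, 0.0, -0.0]
contact_force: [0.3, 0.1, -0.3]
opening: 0.005
finger_force: 0.0
```

```bash
python3 - <<'E'
from m import *
from go import rows
b=shot("side","s3.png")
rows()
im=b["color"][:,:,::-1];cv2.imwrite("pics/c4.png",cv2.resize(im[290:370,310:410],(700,560),interpolation=2))
E
```

```text
t 7.47 tcp [ 377.1 -302.    16.9] yaw 0.18 F [ 0.3 -0.1  0. ] open -0.003 ff 0.0 q [-0.89  0.15  2.17 -0.    0.82 -0.89]
```

View pics/c4.png

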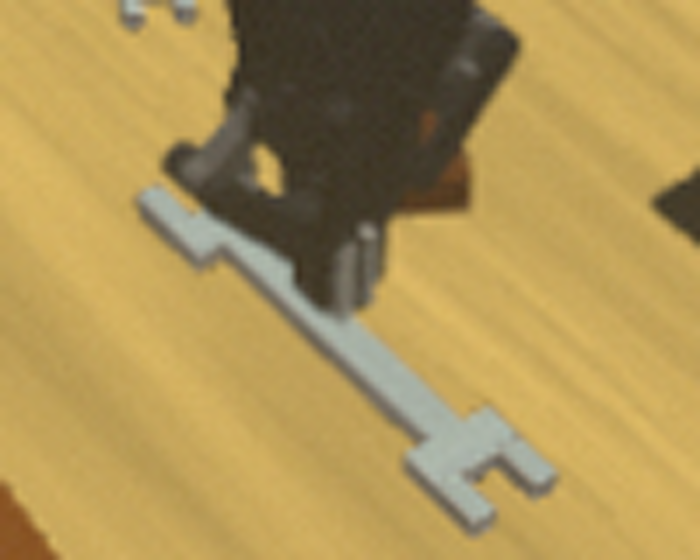

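The tips at about (359,335) are over the bar and still a few mm clear of it, so the real height is about 10–20 mm more than the stated tip length implies. I'll keep feeling down.

Converted, 2.5 mm / 600 = 0.0042, 2 mm / 600 = 0.0033.

Call:
send_rows(rows="0 0 0 0 0 0.0017 -1;0 0 0 0 0 0.0033 -1;0 0 0 0 0 0.0042 -1;0 0 0 0 0 0.0042 -1")

```text
time: 7.98
eef_pos: [0.3771, -0.302, 0.0144]
tcp_rot: [0.706, 0.708, 0.0, -0.0]
contact_force: [-0.5, -0.6, 0.3]
opening: -0.002
finger_force: 0.0
```

Converted, 1.5 mm / 600 = 0.0025, 1 mm / 600 = 0.0017.

Call:
send_rows(rows="0 0 0 0 0 0.0008 -1;0 0 0 0 0 0.0017 -1;0 0 0 0 0 0.0025 -1;0 0 0 0 0 0.0025 -1")

```text
time: 8.48
eef_pos: [0.3771, -0.302, 0.0129]
tcp_rot: [0.706, 0.708, 0.0, -0.0]
contact_force: [-0.2, 0.2, 0.1]
opening: -0.004
finger_force: 0.0
```

Converted, 1.5 mm / 600 = 0.0025, 1 mm / 600 = 0.0017.

Call:
send_rows(rows="0 0 0 0 0 0.0008 -1;0 0 0 0 0 0.0017 -1;0 0 0 0 0 0.0025 -1;0 0 0 0 0 0.0025 -1")

```text
time: 8.98
eef_pos: [0.3771, -0.302, 0.0114]
tcp_rot: [0.706, 0.708, 0.0, -0.0]
contact_force: [-1.2, 0.4, 0.1]
opening: 0.003
finger_force: 0.0
```

Converted, 1.5 mm / 600 = 0.0025, 1 mm / 600 = 0.0017.

Call:
send_rows(rows="0 0 0 0 0 0.0008 -1;0 0 0 0 0 0.0017 -1;0 0 0 0 0 0.0025 -1;0 0 0 0 0 0.0025 -1")

```text
time: 9.48
eef_pos: [0.3771, -0.302, 0.0099]
tcp_rot: [0.706, 0.708, 0.0, -0.0]
contact_force: [-0.5, 0.8, 0.5]
opening: 0.0
finger_force: 0.0
```

Converted, 1.5 mm / 600 = 0.0025, 1 mm / 600 = 0.0017.

Call:
send_rows(rows="0 0 0 0 0 0.0008 -1;0 0 0 0 0 0.0017 -1;0 0 0 0 0 0.0025 -1;0 0 0 0 0 0.0025 -1")

```text
time: 9.98
eef_pos: [0.3771, -0.302, 0.0084]
tcp_rot: [0.706, 0.708, 0.0, -0.0]
contact_force: [-0.3, 0.2, 0.0]
opening: 0.002
finger_force: 0.0
```

```bash
python3 - <<'E'
from m import *
from go import rows
b=shot("side","s4.png")
rows()
im=b["color"][:,:,::-1];cv2.imwrite("pics/c5.png",cv2.resize(im[290:370,310:410],(700,560),interpolation=2))
E
```

```text
t 10.03 tcp [ 377.1 -302.1    8.4] yaw 0.18 F [-0.3 -0.  -0.8] open -0.003 ff 0.0 q [-0.89  0.17  2.17 -0.    0.81 -0.89]
```

View pics/c5.png

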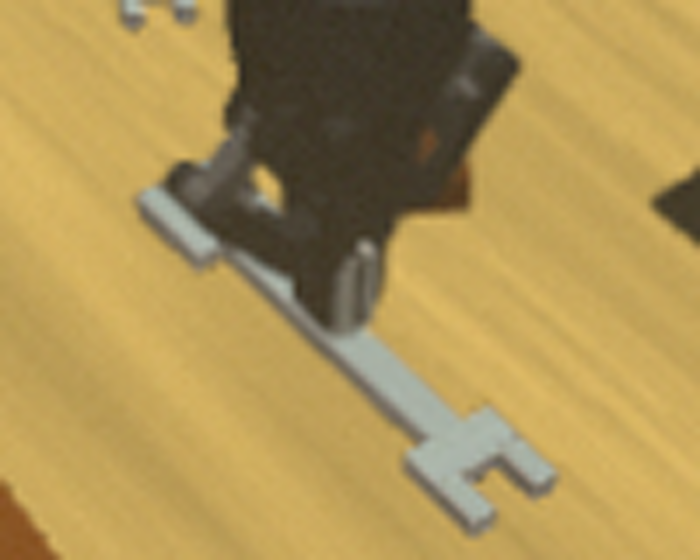

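The tips at about (358,338) now appear on the bar's middle line, close to its top. I'll continue in 1 mm steps.

Converted, 1 mm / 600 = 0.0017, 0.5 mm / 600 = 0.0008.

Call:
send_rows(rows="0 0 0 0 0 0.0008 -1;0 0 0 0 0 0.0017 -1;0 0 0 0 0 0.0017 -1")

```text
time: 10.4
eef_pos: [0.3771, -0.3021, 0.0074]
tcp_rot: [0.706, 0.708, -0.0, -0.0]
contact_force: [0.0, 0.0, -0.1]
opening: 0.002
finger_force: 0.0
```

Converted, 1 mm / 600 = 0.0017, 0.5 mm / 600 = 0.0008.

Call:
send_rows(rows="0 0 0 0 0 0.0008 -1;0 0 0 0 0 0.0017 -1;0 0 0 0 0 0.0017 -1")

```text
time: 10.78
eef_pos: [0.3771, -0.302, 0.0064]
tcp_rot: [0.706, 0.708, 0.0, -0.0]
contact_force: [-0.3, -0.6, 0.2]
opening: -0.0
finger_force: 0.0
```

Converted, 1 mm / 600 = 0.0017, 0.5 mm / 600 = 0.0008.

Call:
send_rows(rows="0 0 0 0 0 0.0008 -1;0 0 0 0 0 0.0017 -1;0 0 0 0 0 0.0017 -1")

```text
time: 11.15
eef_pos: [0.3771, -0.302, 0.0054]
tcp_rot: [0.706, 0.708, -0.0, -0.0]
contact_force: [0.7, -0.0, 0.4]
opening: 0.001
finger_force: 0.0
```

Converted, 1 mm / 600 = 0.0017, 0.5 mm / 600 = 0.0008.

Call:
send_rows(rows="0 0 0 0 0 0.0008 -1;0 0 0 0 0 0.0017 -1;0 0 0 0 0 0.0017 -1")

```text
time: 11.52
eef_pos: [0.3771, -0.302, 0.0044]
tcp_rot: [0.706, 0.708, 0.0, -0.0]
contact_force: [0.6, 0.4, -0.6]
opening: -0.002
finger_force: 0.0
```

Call:
send_rows(rows="0 0 0 0 0 0.0008 -1;0 0 0 0 0 0.0017 -1;0 0 0 0 0 0.0017 -1")

```text
time: 11.9
eef_pos: [0.3771, -0.302, 0.0034]
tcp_rot: [0.706, 0.708, 0.0, -0.0]
contact_force: [0.1, 1.0, -0.2]
opening: -0.0
finger_force: 0.0
```

Converted, 1 mm / 600 = 0.0017, 0.5 mm / 600 = 0.0008.

Call:
send_rows(rows="0 0 0 0 0 0.0008 -1;0 0 0 0 0 0.0017 -1;0 0 0 0 0 0.0017 -1")

```text
time: 12.28
eef_pos: [0.3771, -0.3021, 0.0024]
tcp_rot: [0.706, 0.708, 0.0, 0.0]
contact_force: [0.6, 0.1, 0.5]
opening: -0.0
finger_force: 0.0
```

Converted, 1 mm / 600 = 0.0017, 0.5 mm / 600 = 0.0008.

Call:
send_rows(rows="0 0 0 0 0 0.0008 -1;0 0 0 0 0 0.0017 -1;0 0 0 0 0 0.0017 -1")

```text
time: 12.65
eef_pos: [0.3772, -0.3021, 0.0023]
tcp_rot: [0.706, 0.708, -0.0, -0.0]
contact_force: [-1.8, 3.1, 7.6]
opening: -0.001
finger_force: 3.8
```

Converted, 1 mm / 600 = 0.0017, 0.5 mm / 600 = 0.0008.

Call:
send_rows(rows="0 0 0 0 0 0.0008 -1;0 0 0 0 0 0.0017 -1;0 0 0 0 0 0.0017 -1")

```text
time: 13.02
eef_pos: [0.3772, -0.3021, 0.0023]
tcp_rot: [0.706, 0.708, -0.0, -0.001]
contact_force: [-4.7, 3.9, 14.6]
opening: 0.005
finger_force: 7.3
```

Converted, 1 mm / 600 = 0.0017, 0.5 mm / 600 = 0.0008.

Call:
send_rows(rows="0 0 0 0 0 0.0008 -1;0 0 0 0 0 0.0017 -1;0 0 0 0 0 0.0017 -1")

```text
time: 13.4
eef_pos: [0.3772, -0.3021, 0.0023]
tcp_rot: [0.706, 0.708, -0.0, -0.001]
contact_force: [-5.9, 6.9, 21.7]
opening: 0.002
finger_force: 10.9
```

Contact came at a reported TCP z of 2.3 mm, on the spanner's top (10 mm). So the shut tips are really 7.7 mm above the reported TCP z, and this agrees with the side-view ray. I'll lift, open and go down to the right height.

Converted, -24 mm / 600 = -0.04, -12 mm / 600 = -0.02.

Call:
send_rows(rows="0 0 0 0 0 -0.02 -1;0 0 0 0 0 -0.04 -0.5;0 0 0 0 0 -0.04 0;0 0 0 0 0 -0.04 0;0 0 0 0 0 -0.04 0;0 0 0 0 0 -0.02 0;0 0 0 0 0 -0.01 0;0 0 0 0 0 -0.01 0")

```text
time: 14.4
eef_pos: [0.3765, -0.3013, 0.0042]
tcp_rot: [0.706, 0.708, 0.0, -0.001]
contact_force: [-0.4, 0.4, -0.2]
opening: 0.496
finger_force: 0.0
```

Converted, 10 mm / 600 = 0.0167, 9 mm / 600 = 0.015.

Call:
send_rows(rows="0 0 0 0 0 0.0033 0;0 0 0 0 0 0.0067 0;0 0 0 0 0 0.01 0;0 0 0 0 0 0.0133 0;0 0 0 0 0 0.015 0;0 0 0 0 0 0.0167 0;0 0 0 0 0 0.0167 0")

```text
time: 15.28
eef_pos: [0.3771, -0.302, -0.0046]
tcp_rot: [0.706, 0.708, -0.0, -0.0]
contact_force: [0.3, 1.0, 0.2]
opening: 0.496
finger_force: 0.0
```

Call:
send_rows(rows="0 0 0 0 0 0 -0.5;0 0 0 0 0 0 -1;0 0 0 0 0 0 -1;0 0 0 0 0 0 -1;0 0 0 0 0 0 -1;0 0 0 0 0 0 -1")

```text
time: 16.02
eef_pos: [0.3774, -0.3023, -0.0042]
tcp_rot: [0.706, 0.708, 0.0, 0.0]
contact_force: [0.8, 2.1, 4.9]
opening: 0.152
finger_force: 50.9
```

Gripped, with the opening at 0.152 (about 13–15 mm) and 50 N. I'll check how far the grip moved the spanner, then lift.

```bash
python3 - <<'E'
from m import *
import pickle
from go import rows
S=pickle.load(open("side0.pkl","rb"));b=shot("side","s5.png");a=shot("top","t5.png");pickle.dump((a,b),open("g1.pkl","wb"))
for p in(S,b):
    c=contour(p,(376,353),"steel",22);print((flat(p,c,.01)[0]*1e3).round(1))
T=pickle.load(open("top0.pkl","rb"))
for p in(T,a):
    c=contour(p,(412,281),"steel",12);print((flat(p,c,.01)[0]*1e3).round(1))
rows((377.2,-302,100,.2),(540,-411,100,3.1))
E
```

```text
[ 376.5 -359.6]
[ 375.  -358.9]
[ 379.1 -234.4]
[ 375.9 -232.4]
t 16.12 tcp [ 377.4 -302.3   -4.2] yaw 0.17 F [1.3 0.7 5.3] open 0.154 ff 50.9 q [-0.89  0.19  2.17  0.    0.78 -0.89]
(377.2, -302, 100, 0.2) -> [ 0.03  0.03 -0.03] [ 3.000e-01 -1.000e-01 -1.042e+02]
(540, -411, 100, 3.1) -> [ 0.03  0.03 -2.93] [-109.2  162.3 -104.1]
```

Converted, 145 mm / 600 = 0.2417, -100 mm / 600 = -0.1667, -3 degrees / 360 = -0.0083.

Call:
send_rows(rows="0 0 0 0 0 -0.0167 -1;0 0 0 0 0 -0.0583 -1;0 0 0 0 0 -0.1167 -1;0 0 0 0 0 -0.15 -1;0 0 -0.0028 -0.05 0.0667 -0.1567 -1;0 0 -0.0056 -0.1 0.1333 -0.1567 -1;0 0 -0.0083 -0.1417 0.2 -0.1567 -1;0 0 -0.0083 -0.1667 0.2417 -0.1567 -1")

```text
time: 17.12
eef_pos: [0.5232, -0.4022, 0.0884]
tcp_rot: [0.687, 0.727, -0.0, -0.001]
contact_force: [-0.7, -0.4, -1.0]
opening: 0.151
finger_force: 50.1
```

Converted, 17 mm / 600 = 0.0283, -10 mm / 600 = -0.0167.

Call:
send_rows(rows="0 0 0 -0.0167 0.0283 0 -1;0 0 0 -0.0167 0.0283 0 -1;0 0 0 -0.0167 0.0283 0 -1;0 0 0 -0.0167 0.0283 0 -1")

```text
time: 17.62
eef_pos: [0.539, -0.41, 0.089]
tcp_rot: [0.687, 0.726, -0.0, -0.001]
contact_force: [-1.5, -1.2, -2.6]
opening: 0.151
finger_force: 50.1
```

```bash
python3 go.py 541.3 -412.8 20 3.1  541.3 -412.8 0 3.1
```

```text
t 17.62 tcp [ 539. -410.   89.] yaw 3.17 F [-1.5 -1.2 -2.6] open 0.151 ff 50.1 q [-0.8   0.42  1.66 -0.    1.06 -0.86]
[541.3, -412.8, 20.0, 3.1] -> [-0.06 -0.06  0.07] [-3.   2.2 69. ]
[541.3, -412.8, 0.0, 3.1] -> [-0.06 -0.06  0.07] [-3.   2.3 89. ]
```

Converted, 75 mm / 600 = 0.125, 72 mm / 600 = 0.12.

Call:
send_rows(rows="0 0 0 -0.005 0.0033 0.0583 -1;0 0 0 -0.005 0.0033 0.1 -1;0 0 0 -0.005 0.0033 0.12 -1;0 0 0 -0.005 0.0033 0.125 -1;0 0 0 -0.005 0.0033 0.125 -1;0 0 0 -0.005 0.0033 0.125 -1")

```text
time: 18.38
eef_pos: [0.5429, -0.4143, 0.016]
tcp_rot: [0.687, 0.726, -0.0, 0.001]
contact_force: [0.0, 0.1, -2.0]
opening: 0.15
finger_force: 50.1
```

```bash
python3 - <<'E'
from m import *
import pickle
from go import rows
a=shot("top","t6.png");b=shot("side","s6.png");pickle.dump((a,b),open("g2.pkl","wb"))
rows((541.3,-412.8,5,3.1))
out=[im["color"][y:y+100,x:x+130,::-1] for im,x,y in((a,415,170),(b,385,285))]
cv2.imwrite("pics/c6.png",np.hstack([cv2.resize(o,(400,308),interpolation=2) for o in out]))
E
```

```text
t 18.48 tcp [ 542.6 -414.1   15.6] yaw 3.18 F [ 1.  -0.  -1.6] open 0.154 ff 50.1 q [-0.8   0.52  1.67 -0.    0.95 -0.86]
(541.3, -412.8, 5, 3.1) -> [0.07 0.08 0.08] [ 1.3 -1.3 10.6]
```

View pics/c6.png

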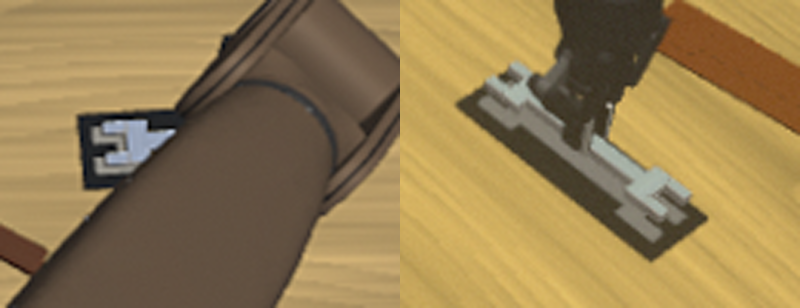

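The spanner hovers aligned over the inlay; the side view shows it about 15 mm up. Now I'll lower it gently.

Converted, 13 mm / 600 = 0.0217, 12 mm / 600 = 0.02.

Call:
send_rows(rows="0 0 0 0.0017 -0.0017 0.0067 -1;0 0 0 0.0017 -0.0017 0.0133 -1;0 0 0 0.0017 -0.0017 0.0183 -1;0 0 0 0.0017 -0.0017 0.02 -1;0 0 0 0.0017 -0.0017 0.0217 -1;0 0 0 0.0017 -0.0017 0.0217 -1")

```text
time: 19.23
eef_pos: [0.5411, -0.4126, 0.0014]
tcp_rot: [0.687, 0.726, 0.0, 0.0]
contact_force: [0.0, -0.6, -2.4]
opening: 0.155
finger_force: 50.1
```

Converted, 1.5 mm / 600 = 0.0025, 1 mm / 600 = 0.0017.

Call:
send_rows(rows="0 0 0 0 0 0.0008 -1;0 0 0 0 0 0.0017 -1;0 0 0 0 0 0.0025 -1;0 0 0 0 0 0.0025 -1")

```text
time: 19.73
eef_pos: [0.541, -0.4126, -0.0001]
tcp_rot: [0.687, 0.726, -0.0, 0.0]
contact_force: [0.1, -0.9, -2.5]
opening: 0.151
finger_force: 50.1
```

Converted, 1 mm / 600 = 0.0017, 0.5 mm / 600 = 0.0008.

Call:
send_rows(rows="0 0 0 0 0 0.0008 -1;0 0 0 0 0 0.0017 -1;0 0 0 0 0 0.0017 -1")

```text
time: 20.1
eef_pos: [0.5411, -0.4127, -0.0001]
tcp_rot: [0.687, 0.726, -0.0, -0.0]
contact_force: [-2.9, 2.8, 4.8]
opening: 0.15
finger_force: 51.0
```

Seated at −0.1, exactly as predicted, so the z offset is constant. I'll release and retreat.

Converted, -110 mm / 600 = -0.1833, -80 mm / 600 = -0.1333.

Call:
send_rows(rows="0 0 0 0 0 -0.0012 -0.8;0 0 0 0 0 -0.0012 -0.6;0 0 0 0 0 -0.0012 -0.3;0 0 0 0 0 -0.0012 -0.2;0 0 0 0 0 -0.0012 -0.2;0 0 0 0 0 -0.05 -0.2;0 0 0 0 0 -0.1333 0;0 0 0 0 0 -0.1833 0")

```text
time: 21.1
eef_pos: [0.542, -0.4135, 0.1119]
tcp_rot: [0.687, 0.726, -0.0, 0.002]
contact_force: [0.7, 0.2, 0.0]
opening: 0.501
finger_force: 0.0
```

```bash
python3 go.py 446 -91 95 -26  446 -91 40 -26
```

```text
t 21.1 tcp [ 542.  -413.5  111.9] yaw 3.18 F [0.7 0.2 0. ] open 0.501 ff 0.0 q [-0.8   0.4   1.64  0.    1.09 -0.86]
[446.0, -91.0, 95.0, -26.0] -> [ 0.18  0.12 29.18] [327.4 -78.   15.8]
[446.0, -91.0, 40.0, -26.0] -> [ 0.18  0.12 29.18] [327.5 -78.1  70.8]
```

Converted, 327.5 mm / 600 = 0.5458, 280 mm / 600 = 0.4667, 29.2 degrees / 360 = 0.0811.

Call:
send_rows(rows="0 0 0.0139 0.0667 -0.0167 0.0167 0;0 0 0.0278 0.1667 -0.04 0.0267 0;0 0 0.05 0.2667 -0.0633 0.0267 0;0 0 0.0694 0.3667 -0.0867 0.0267 0;0 0 0.0806 0.4667 -0.1117 0.0267 0;0 0 0.0811 0.5458 -0.13 0.0267 0;0 0 0.0811 0.5458 -0.13 0.0267 0;0 0 0.0811 0.5458 -0.13 0.0267 0")

```text
time: 22.1
eef_pos: [0.4456, -0.0902, 0.0934]
tcp_rot: [0.848, 0.53, 0.0, 0.001]
contact_force: [-0.4, -0.3, -0.7]
opening: 0.499
finger_force: 0.0
```

```bash
python3 - <<'E'
from m import *
from go import rows
import pickle
rows((446,-91,25,-26),(446,-91,-4.5,-26))
T,S=(pickle.load(open(n+"0.pkl","rb")) for n in("top","side"))
a=shot("top","t7.png");b=shot("side","s7.png")
for p,u,q in((a,(481,216),T),(b,(445,337),S)):
    r=contour(q,u,"pad",60); R=flat(q,r,.004)
    c=contour(p,u,"steel",50);R2=flat(p,c,.014)
    print("pad",(R[0]*1e3).round(1),np.degrees(R[1]).round(1),"sp",(R2[0]*1e3).round(1),np.degrees(R2[1]).round(1),R2[2])
    im=p["color"][:,:,::-1].copy();cv2.polylines(im,[c.astype(int)],1,(0,0,255));cv2.imwrite("pics/d%d.png"%(p is a),im[u[1]-40:u[1]+40,u[0]-60:u[0]+60])
v=np.hstack([cv2.resize(cv2.imread("pics/d%d.png"%i),(400,267),interpolation=2) for i in(1,0)]);cv2.imwrite("pics/c7.png",v)
E
```

```text
t 22.1 tcp [445.6 -90.2  93.4] yaw -25.99 F [-0.4 -0.3 -0.7] open 0.499 ff 0.0 q [-0.42 -0.05  2.21 -0.    0.99  0.03]
(446, -91, 25, -26) -> [0.1  0.01 0.01] [-0.5  0.5 68.4]
(446, -91, -4.5, -26) -> [0.1  0.01 0.01] [-0.5  0.5 97.9]
pad [ 540.7 -410.5] -86.9 sp [ 539.4 -407.9] -86.9 10882.6803959014
pad [ 538.6 -415.8] -86.8 sp [ 535.9 -418.5] -86.8 5623.115529920545
```

View pics/c7.png

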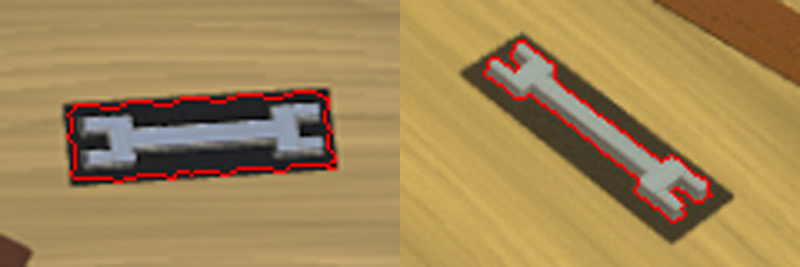

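The spanner lies over its inlay with the pad's margins even all round. I'll remeasure with a brighter threshold after the next grasp.

Call:
send_rows(rows="0 0 0 -0.0008 0.0008 0.05 0;0 0 0 -0.0008 0.0008 0.1 0;0 0 0 -0.0008 0.0008 0.1333 0;0 0 0 -0.0008 0.0008 0.15 0;0 0 0 -0.0008 0.0008 0.16 0;0 0 0 -0.0008 0.0008 0.1633 0;0 0 0 -0.0008 0.0008 0.1633 0")

```text
time: 23.08
eef_pos: [0.4458, -0.0909, -0.0046]
tcp_rot: [0.848, 0.53, 0.0, 0.0]
contact_force: [0.0, -0.5, 0.2]
opening: 0.5
finger_force: 0.0
```

```bash
sed -i 's/m=(S<75) if kind=="steel"/m=((S<75)\&(V>115)) if kind=="steel"/' m.py; python3 - <<'E'
from m import *
from go import rows
import pickle
rows()
T,S=(pickle.load(open(n+"0.pkl","rb")) for n in("top","side"))
a=shot("top","t8.png");b=shot("side","s8.png")
r=contour(T,(481,216),"pad",60);c=contour(a,(481,216),"steel",50);print(cv2.contourArea(c.astype(np.float32)))
P=flat(T,r,.004);Q=flat(a,c,.014);print((Q[0]-P[0])*1e3,np.degrees([P[1],Q[1]]),Q[2])
R=lambda p,c,z:cv2.minAreaRect((onz(p,c,z)[:,:2]*1000).astype(np.float32))
print(R(T,r,.004),R(a,c,.014))
# side: compare with same-shaped footprint: spanner bottom edge bias estimated by hull of model
def box(L,W,x,y,th,z0,p):
    C=np.array([[sx*L/2,sy*W/2] for sx in(-1,1) for sy in(-1,1)]);t=th
    M=np.array([[np.cos(t),-np.sin(t)],[np.sin(t),np.cos(t)]]);X=C@M.T+[x,y]
    return np.vstack([np.c_[X,np.full(4,z)] for z in(z0,z0+.01)])
c2=contour(b,(445,337),"steel",50);m,_,_=mom(cv2.convexHull(c2.astype(np.float32)).reshape(-1,2).astype(float))
f=lambda q:mom(cv2.convexHull(proj(b,box(.18,.036,*q,np.radians(-86.9),.004,b)).astype(np.float32)).reshape(-1,2).astype(float))[0]-m
s=least_squares(f,[.54,-.41],diff_step=1e-3).x;Ps=flat(S,contour(S,(445,337),"pad",60),.004)[0];print("side diff mm",(s-Ps)*1e3)
E
```

```text
t 23.07 tcp [445.8 -90.9  -4.6] yaw -26.03 F [ 0.  -0.5  0.2] open 0.5 ff 0.0 q [-0.42  0.14  2.24 -0.    0.77  0.03]
494.0
[0.0218607  0.93715242] [-86.92699379 -86.50995735] 3205.421871719808
((540.7307739257812, -410.7633972167969), (62.658878326416016, 203.70130920410156), 3.0861313343048096) ((540.5501098632812, -410.2177734375), (37.44915008544922, 179.4127655029297), 3.3376219272613525)
side diff mm [2.07848227 1.11639759]
```

The long spanner is within about 1 mm and 0.4° of its outline. Next I'll grip the short one.

Call:
send_rows(rows="0 0 0 0 0 0 -0.3;0 0 0 0 0 0 -0.6;0 0 0 0 0 0 -1;0 0 0 0 0 0 -1;0 0 0 0 0 0 -1;0 0 0 0 0 0 -1")

```text
time: 23.92
eef_pos: [0.4456, -0.0907, -0.0046]
tcp_rot: [0.848, 0.53, 0.0, 0.0]
contact_force: [-1.5, 0.3, 5.0]
opening: 0.116
finger_force: 50.4
```

```bash
python3 - <<'E'
from m import *
from go import rows
import pickle
T,S=(pickle.load(open(n+"0.pkl","rb")) for n in("top","side"))
a=shot("top","t9.png");b=shot("side","s9.png")
def show(p,uvs,r):
    o=[]
    for uv in uvs:
        try:c=contour(p,uv,"steel",r);o.append((flat(p,c,.01)[0]*1e3).round(1))
        except Exception as e:o.append(None)
    return o
# head centres
for nm,q,p in(("top",T,a),("side",S,b)):
    for s in(-1,1):
        th=np.radians(64);c0=np.array([.446,-.0905]) if nm=="top" else np.array([.443,-.098])
        uv=proj(q,[[c0[0]+s*.044*np.cos(th),c0[1]+s*.044*np.sin(th),.01]])[0]
        print(nm,s,uv.round(),show(q,[uv],9),show(p,[uv],9))
rows((445.8,-91,90,-26),(661,171,90,-9))
E
```

```text
top -1 [372. 262.] [array([ 429.8, -125.9])] [None]
top 1 [340. 247.] [array([464.4, -55. ])] [None]
side -1 [332. 288.] [array([ 429. , -126.7])] [array([ 426.4, -129.1])]
side 1 [326. 266.] [array([459.7, -64.5])] [None]
t 24.02 tcp [445.6 -90.7  -4.6] yaw -26.02 F [-0.8  1.9  6. ] open 0.115 ff 50.4 q [-0.42  0.14  2.24  0.    0.77  0.03]
(445.8, -91, 90, -26) -> [ 0.03 -0.   -0.02] [ -0.1   0.4 -94.6]
(661, 171, 90, -9) -> [  0.03   0.   -17.02] [329.7  78.8 -94.6]
```

Converted, 180 mm / 600 = 0.3, 130 mm / 600 = 0.2167, -11 degrees / 360 = -0.0306.

Call:
send_rows(rows="0 0 0 0 0 -0.0167 -1;0 0 0 0 0 -0.0583 -1;0 0 0 0 0 -0.1167 -1;0 0 0 0 0 -0.1667 -1;0 0 -0.0056 0.05 0.0117 -0.1733 -1;0 0 -0.0139 0.1333 0.0317 -0.1733 -1;0 0 -0.0222 0.2167 0.0517 -0.1733 -1;0 0 -0.0306 0.3 0.0717 -0.1733 -1")

```text
time: 25.02
eef_pos: [0.5633, 0.0536, 0.0988]
tcp_rot: [0.793, 0.609, -0.0, -0.0]
contact_force: [0.4, -0.8, -0.3]
opening: 0.12
finger_force: 49.7
```

Converted, 150 mm / 600 = 0.25, 130 mm / 600 = 0.2167, -6 degrees / 360 = -0.0167.

Call:
send_rows(rows="0 0 -0.0056 0.0833 0.02 0 -1;0 0 -0.0111 0.1667 0.045 0 -1;0 0 -0.0167 0.2167 0.0617 0 -1;0 0 -0.0167 0.25 0.0717 0 -1;0 0 -0.0167 0.25 0.0717 0 -1;0 0 -0.0167 0.25 0.0717 0 -1")

```text
time: 25.78
eef_pos: [0.6425, 0.1854, 0.0984]
tcp_rot: [0.761, 0.649, -0.001, -0.0]
contact_force: [0.3, 1.2, -0.6]
opening: 0.115
finger_force: 49.6
```

```bash
python3 go.py 661.2 170.4 15 -9 661.2 170.4 1 -9
```

```text
t 25.77 tcp [642.5 185.4  98.4] yaw -9.03 F [ 0.3  1.2 -0.6] open 0.115 ff 49.6 q [ 0.13  0.39  1.68 -0.    1.07  0.29]
[661.2, 170.4, 15.0, -9.0] -> [-0.08  0.05 -0.03] [-11.8  20.9  83.3]
[661.2, 170.4, 1.0, -9.0] -> [-0.08  0.05 -0.03] [-11.8  21.   97.3]
```

Converted, 90 mm / 600 = 0.15, 87 mm / 600 = 0.145.

Call:
send_rows(rows="0 0 0 -0.02 0.035 0.0333 -1;0 0 0 -0.02 0.035 0.0833 -1;0 0 0 -0.02 0.035 0.125 -1;0 0 0 -0.02 0.035 0.145 -1;0 0 0 -0.02 0.035 0.15 -1;0 0 0 -0.02 0.035 0.15 -1;0 0 0 -0.02 0.035 0.15 -1")

```text
time: 26.65
eef_pos: [0.6631, 0.171, 0.0105]
tcp_rot: [0.761, 0.649, 0.001, 0.001]
contact_force: [-0.5, -0.2, -0.8]
opening: 0.117
finger_force: 49.6
```

```bash
python3 - <<'E'
from m import *
from go import rows
rows((661.2,170.4,1,-9))
a=shot("top","t10.png");b=shot("side","s10.png")
out=[im["color"][y:y+70,x:x+90,::-1] for im,x,y in((a,207,138),(b,293,168))]
cv2.imwrite("pics/c8.png",np.hstack([cv2.resize(o,(400,311),interpolation=2) for o in out]))
E
```

```text
t 26.65 tcp [663.1 171.   10.5] yaw -9.02 F [-0.5 -0.2 -0.8] open 0.117 ff 49.6 q [ 0.1   0.54  1.66 -0.    0.94  0.26]
(661.2, 170.4, 1, -9) -> [ 0.14 -0.03 -0.02] [-0.9 -1.9  9.5]
```

View pics/c8.png

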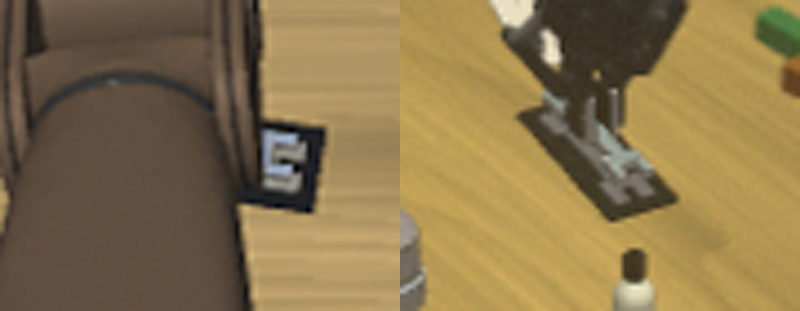

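The short spanner hovers just over its inlay, aligned in the side view. I'll lower it with a small correction.

Converted, 9 mm / 600 = 0.015, 8 mm / 600 = 0.0133.

Call:
send_rows(rows="0 0 0 -0.0017 -0.0033 0.0067 -1;0 0 0 -0.0017 -0.0033 0.0117 -1;0 0 0 -0.0017 -0.0033 0.0133 -1;0 0 0 -0.0017 -0.0033 0.015 -1;0 0 0 -0.0017 -0.0033 0.015 -1")

```text
time: 27.38
eef_pos: [0.66, 0.1702, -0.0002]
tcp_rot: [0.761, 0.649, -0.0, -0.0]
contact_force: [0.7, -0.0, -1.0]
opening: 0.118
finger_force: 49.6
```

Converted, 1.5 mm / 600 = 0.0025, 1 mm / 600 = 0.0017.

Call:
send_rows(rows="0 0 0 0 0 0.0008 -1;0 0 0 0 0 0.0017 -1;0 0 0 0 0 0.0025 -1;0 0 0 0 0 0.0025 -1")

```text
time: 27.88
eef_pos: [0.6602, 0.1702, -0.0006]
tcp_rot: [0.76, 0.649, -0.0, 0.0]
contact_force: [-2.7, -1.2, 6.5]
opening: 0.122
finger_force: 50.4
```

Converted, -3 mm / 600 = -0.005, -2 mm / 600 = -0.0033.

Call:
send_rows(rows="0 0 0 0 0.0008 -0.0033 -1;0 0 0 0 0.0017 -0.005 -1;0 0 0 0 0.0017 -0.005 -1;0 0 0 0 0.0017 -0.0033 -1;0 0 0 0 0.0017 -0.0022 -1;0 0 0 0 0.0017 -0.001 -1;0 0 0 0 0.0017 -0.001 -1")

```text
time: 28.75
eef_pos: [0.6608, 0.17, -0.0006]
tcp_rot: [0.761, 0.649, -0.0, -0.0]
contact_force: [-2.2, -0.0, 2.3]
opening: 0.118
finger_force: 50.1
```

Converted, -110 mm / 600 = -0.1833, -80 mm / 600 = -0.1333.

Call:
send_rows(rows="0 0 0 0 0 0 -0.8;0 0 0 0 0 0 -0.6;0 0 0 0 0 0 -0.3;0 0 0 0 0 0 -0.2;0 0 0 0 0 0 -0.2;0 0 0 0 0 -0.05 -0.2;0 0 0 0 0 -0.1333 0.5;0 0 0 0 0 -0.1833 0.5")

```text
time: 29.75
eef_pos: [0.6622, 0.1702, 0.1121]
tcp_rot: [0.761, 0.649, 0.002, 0.001]
contact_force: [0.1, 0.4, 0.1]
opening: 0.754
finger_force: 0.0
```

```bash
python3 go.py  600 250 110 40 375 314 95 40 
```

```text
t 29.75 tcp [662.2 170.2 112.1] yaw -9.02 F [0.1 0.4 0.1] open 0.754 ff 0.0 q [0.1  0.41 1.64 0.   1.1  0.26]
[600.0, 250.0, 110.0, 40.0] -> [ 2.300e-01  4.000e-02 -4.902e+01] [ 69.  -74.    1.9]
[375.0, 314.0, 95.0, 40.0] -> [ 2.300e-01  4.000e-02 -4.902e+01] [  97.  -306.3   16. ]
```

Converted, -305 mm / 600 = -0.5083, -265 mm / 600 = -0.4417, -49 degrees / 360 = -0.1361.

Call:
send_rows(rows="0 0 -0.0222 0.05 -0.0667 0 0.5;0 0 -0.05 0.1 -0.1583 0.0133 0.5;0 0 -0.0778 0.1333 -0.2583 0.0267 0.5;0 0 -0.1056 0.15 -0.35 0.0267 0.5;0 0 -0.1278 0.16 -0.4417 0.0267 0.5;0 0 -0.1361 0.1617 -0.5083 0.0267 0.5;0 0 -0.1361 0.1617 -0.5083 0.0267 0.5;0 0 -0.1361 0.1617 -0.5083 0.0267 0.5")

```text
time: 30.75
eef_pos: [0.3758, 0.3139, 0.0936]
tcp_rot: [0.423, 0.906, 0.001, 0.001]
contact_force: [0.4, 0.2, 0.1]
opening: 0.75
finger_force: 0.0
```

```bash
python3 - <<'E'
from m import *
from go import rows
import pickle
rows((376,314,8,40))
T,S=(pickle.load(open(n+"0.pkl","rb")) for n in("top","side"))
a=shot("top","t11.png");b=shot("side","s11.png")
u=(252,173);r=contour(T,u,"pad",40)
P=flat(T,r,.004)
try:
    c=contour(a,u,"steel",40);Q=flat(a,c,.014);print("short top err",(Q[0]-P[0])*1e3,np.degrees([P[1],Q[1]]),Q[2])
    R=lambda p,c,z:cv2.minAreaRect((onz(p,c,z)[:,:2]*1000).astype(np.float32));print(R(T,r,.004),R(a,c,.014))
except Exception as e:print(e)
for o in("glue_bottle","resin_block"):
    print(o,[(world(b,q["position"]).round(3),round(q["p"],2)) for q in ctrl.look_for(b,o)[:1]])
for n,q,uv in(("top",T,(193,285)),("side",S,(229,211))):
    print(n,rev(q,contour(q,uv,"steel",35),"faceplate"),rev(q,contour(q,uv,"steel",35),"faceplate",-.006 if n=="side" else 0))
E
```

```text
t 30.75 tcp [375.8 313.9  93.6] yaw 39.97 F [0.4 0.2 0.1] open 0.75 ff 0.0 q [ 0.49  0.03  2.13 -0.    0.99 -0.21]
(376, 314, 8, 40) -> [ 0.1   0.03 -0.03] [ 0.   0.1 85.6]
short top err [-0.42831615 -0.50256408] [80.99149575 81.15193757] 1411.7454473638181
((661.5452270507812, 171.1059112548828), (137.82763671875, 50.59661102294922), 80.9700698852539) ((661.0450439453125, 170.9751739501953), (115.41719055175781, 25.517610549926758), 80.98857879638672)
glue_bottle [(array([ 0.555, -0.016,  0.037]), 0.55)]
resin_block [(array([0.456, 0.238, 0.037]), 0.69)]
top (array([0.376756  , 0.31496992]), 0.9609771795582919) (array([0.376756  , 0.31496992]), 0.9609771795582919)
side (array([0.37748363, 0.31506203]), 0.8177468492880554) (array([0.38100164, 0.32296264]), 0.8273651003347666)
```

The short spanner is within 0.6 mm and 0.2°. Next I'll descend on the faceplate hub.

Converted, 85.5 mm / 600 = 0.1425, 80 mm / 600 = 0.1333.

Call:
send_rows(rows="0 0 0 0 0.0017 0.05 0.5;0 0 0 0 0.0017 0.0917 0.5;0 0 0 0 0.0017 0.12 0.5;0 0 0 0 0.0017 0.1333 0.5;0 0 0 0 0.0017 0.1425 0.5;0 0 0 0 0.0017 0.1425 0.5", grip_force=60)

```text
time: 31.7
eef_pos: [0.376, 0.3144, 0.0077]
tcp_rot: [0.423, 0.906, 0.0, 0.0]
contact_force: [-0.4, 0.4, -0.2]
opening: 0.753
finger_force: 0.0
```

Call:
send_rows(rows="0 0 0 0 0 0 0.3;0 0 0 0 0 0 0.1;0 0 0 0 0 0 -0.1;0 0 0 0 0 0 -0.3;0 0 0 0 0 0 -0.6;0 0 0 0 0 0 -1;0 0 0 0 0 0 -1")

```text
time: 32.58
eef_pos: [0.3756, 0.3142, 0.0081]
tcp_rot: [0.423, 0.906, -0.001, -0.0]
contact_force: [-2.3, -2.6, 5.1]
opening: 0.4
finger_force: 60.1
```

```bash
python3 - <<'E'
from m import *
from go import rows
import pickle
T,S=(pickle.load(open(n+"0.pkl","rb")) for n in("top","side"))
r=flat(T,contour(T,(385,175),"pad",45),.004)[0]*1e3
# inlay disc of both round pads, from grey inside
for u,D in(((385,175),94),((153,219),52)):
    c=contour(T,u,"steel",30);e=cv2.fitEllipse((onz(T,c,.004)[:,:2]*1000).astype(np.float32));print("disc",np.round(e[0],1),np.round(e[1],1))
rows((376.7,314.8,110,40),(*r,110,40))
E
```

```text
disc [ 651.8 -169.3] [90.  90.1]
disc [541.7 419.3] [46.5 48.2]
t 32.58 tcp [375.6 314.2   8.1] yaw 40.0 F [-2.3 -2.6  5.1] open 0.4 ff 60.1 q [ 0.49  0.18  2.15 -0.    0.81 -0.21]
(376.7, 314.8, 110, 40) -> [-0.07  0.   -0.  ] [  -0.2    1.1 -101.9]
(np.float64(650.6915576978882), np.float64(-168.8710925539542), 110, 40) -> [-0.07  0.   -0.  ] [-546.9  -99.8 -101.8]
```

Converted, -115 mm / 600 = -0.1917, -110 mm / 600 = -0.1833.

Call:
send_rows(rows="0 0 0 0 0 -0.01 -1;0 0 0 0 0 -0.0417 -1;0 0 0 0 0 -0.0917 -1;0 0 0 0 0 -0.15 -1;0 0 0 0 0 -0.1833 -1;0 0 0 -0.0333 -0.0067 -0.1917 -1;0 0 0 -0.1 -0.0183 -0.1917 -1;0 0 0 -0.1833 -0.0333 -0.1917 -1")

```text
time: 33.58
eef_pos: [0.4303, 0.2165, 0.1215]
tcp_rot: [0.422, 0.907, -0.0, -0.001]
contact_force: [0.7, 0.8, -4.5]
opening: 0.405
finger_force: 60.5
```

Converted, -400 mm / 600 = -0.6667, -375 mm / 600 = -0.625.

Call:
send_rows(rows="0 0 0 -0.0917 -0.0167 0 -1;0 0 0 -0.1833 -0.0333 0 -1;0 0 0 -0.275 -0.05 0 -1;0 0 0 -0.3667 -0.0667 0 -1;0 0 0 -0.4583 -0.0833 0 -1;0 0 0 -0.55 -0.1 0 -1;0 0 0 -0.625 -0.1133 0 -1;0 0 0 -0.6667 -0.1217 0 -1")

```text
time: 34.58
eef_pos: [0.6321, -0.1384, 0.1208]
tcp_rot: [0.424, 0.906, -0.0, -0.001]
contact_force: [-0.3, 0.5, -5.2]
opening: 0.398
finger_force: 60.5
```

```bash
python3 go.py 651.2 -169.1 20 40
```

```text
t 34.58 tcp [ 632.1 -138.4  120.8] yaw 39.86 F [-0.3  0.5 -5.2] open 0.398 ff 60.5 q [-0.37  0.32  1.73 -0.    1.09 -1.07]
[651.2, -169.1, 20.0, 40.0] -> [-0.06 -0.09 -0.14] [-36.   -4.9 100.7]
```

Converted, 100 mm / 600 = 0.1667, 98 mm / 600 = 0.1633.

Call:
send_rows(rows="0 0 0 -0.0333 -0.005 0 -1;0 0 0 -0.06 -0.0083 0.0333 -1;0 0 0 -0.06 -0.0083 0.0833 -1;0 0 0 -0.06 -0.0083 0.125 -1;0 0 0 -0.06 -0.0083 0.15 -1;0 0 0 -0.06 -0.0083 0.1633 -1;0 0 0 -0.06 -0.0083 0.1667 -1;0 0 0 -0.06 -0.0083 0.1667 -1")

```text
time: 35.58
eef_pos: [0.6522, -0.1673, 0.0236]
tcp_rot: [0.423, 0.906, 0.0, 0.001]
contact_force: [0.3, -0.4, -4.4]
opening: 0.406
finger_force: 60.5
```

```bash
python3 go.py 651.2 -169.1 14 40
```

```text
t 35.58 tcp [ 652.2 -167.3   23.6] yaw 39.98 F [ 0.3 -0.4 -4.4] open 0.406 ff 60.5 q [-0.4   0.5   1.69  0.    0.95 -1.1 ]
[651.2, -169.1, 14.0, 40.0] -> [ 0.05  0.09 -0.02] [-0.7 -1.9  9.6]
```

Call:
send_rows(rows="0 0 0 -0.0008 -0.0025 0.005 -1;0 0 0 -0.0008 -0.0025 0.01 -1;0 0 0 -0.0008 -0.0025 0.0117 -1;0 0 0 -0.0008 -0.0025 0.0117 -1;0 0 0 -0.0008 -0.0025 0.0117 -1")

```text
time: 36.2
eef_pos: [0.6507, -0.1684, 0.0156]
tcp_rot: [0.423, 0.906, 0.0, 0.0]
contact_force: [0.2, -0.4, -4.7]
opening: 0.404
finger_force: 60.5
```

```bash
python3 go.py 651.2 -169.1 12 40
```

```text
t 36.2 tcp [ 650.7 -168.4   15.6] yaw 39.98 F [ 0.2 -0.4 -4.7] open 0.404 ff 60.5 q [-0.4   0.51  1.7   0.    0.94 -1.1 ]
[651.2, -169.1, 12.0, 40.0] -> [ 0.01  0.01 -0.02] [-0.8 -0.   3.6]
```

Converted, 3.5 mm / 600 = 0.0058, 3 mm / 600 = 0.005.

Call:
send_rows(rows="0 0 0 -0.0008 0 0.0017 -1;0 0 0 -0.0008 0 0.0033 -1;0 0 0 -0.0008 0 0.0042 -1;0 0 0 -0.0008 0 0.005 -1;0 0 0 -0.0008 0 0.0058 -1;0 0 0 -0.0008 0 0.0058 -1")

```text
time: 36.95
eef_pos: [0.6509, -0.1688, 0.0122]
tcp_rot: [0.423, 0.906, -0.0, -0.0]
contact_force: [-0.1, 0.8, -3.6]
opening: 0.403
finger_force: 60.7
```

Converted, 0.8 mm / 600 = 0.0013, 0.5 mm / 600 = 0.0008.

Call:
send_rows(rows="0 0 0 0 0 0.0008 -1;0 0 0 0 0 0.0013 -1;0 0 0 0 0 0.0013 -1")

```text
time: 37.33
eef_pos: [0.651, -0.1688, 0.0122]
tcp_rot: [0.423, 0.906, -0.0, -0.0]
contact_force: [-4.4, 1.5, 3.4]
opening: 0.401
finger_force: 61.3
```

Converted, -110 mm / 600 = -0.1833, -80 mm / 600 = -0.1333.

Call:
send_rows(rows="0 0 0 0 0 -0.0008 -0.1;0 0 0 0 0 -0.0008 0;0 0 0 0 0 -0.0008 0.1;0 0 0 0 0 -0.0008 0.2;0 0 0 0 0 -0.0008 0.2;0 0 0 0 0 -0.05 0.2;0 0 0 0 0 -0.1333 0.5;0 0 0 0 0 -0.1833 0.7")

```text
time: 38.33
eef_pos: [0.6521, -0.1693, 0.1242]
tcp_rot: [0.423, 0.906, 0.0, 0.002]
contact_force: [0.2, -0.1, 0.3]
opening: 0.85
finger_force: 0.0
```

```bash
python3 - <<'E'
from m import *
from go import rows
import pickle
T,S=(pickle.load(open(n+"0.pkl","rb")) for n in("top","side"))
for n,q,uv in(("top",T,(269,247)),("side",S,(289,227))): print(n,rev(q,contour(q,uv,"steel",25),"drill_chuck"))
rows((467,125,110,40),(467,125,14,40))
E
```

```text
top (array([0.47001775, 0.12721133]), 0.755601292291507)
side (array([0.48478691, 0.15306454]), 0.2922041151774032)
t 38.33 tcp [ 652.1 -169.3  124.2] yaw 39.98 F [ 0.2 -0.1  0.3] open 0.85 ff 0.0 q [-0.4   0.37  1.66 -0.    1.11 -1.1 ]
(467, 125, 110, 40) -> [ 0.1   0.19 -0.02] [344.4  47.2  13.2]
(467, 125, 14, 40) -> [ 0.1   0.19 -0.02] [344.7  47.1 109.2]
```

Converted, 344 mm / 600 = 0.5733, 330 mm / 600 = 0.55.

Call:
send_rows(rows="0 0 0 0.0667 0.0083 0.0083 0.7;0 0 0 0.1667 0.0233 0.0217 0.7;0 0 0 0.2667 0.0367 0.0217 0.7;0 0 0 0.3667 0.05 0.0217 0.7;0 0 0 0.4667 0.0633 0.0217 0.7;0 0 0 0.55 0.075 0.0217 0.7;0 0 0 0.5733 0.0783 0.0217 0.7;0 0 0 0.5733 0.0783 0.0217 0.7")

```text
time: 39.33
eef_pos: [0.4661, 0.1253, 0.1085]
tcp_rot: [0.422, 0.907, 0.0, 0.001]
contact_force: [-0.0, -0.4, 0.8]
opening: 0.849
finger_force: 0.0
```

```bash
python3 - <<'E'
from m import *
from go import rows
import pickle
rows((467,125,14,40))
T,S=(pickle.load(open(n+"0.pkl","rb")) for n in("top","side"))
a=shot("top","t12.png");b=shot("side","s12.png")
pickle.dump((a,b),open("g12.pkl","wb"))
im=[cv2.resize(a["color"][140:220,340:430,::-1],(400,355),interpolation=2),cv2.resize(b["color"][230:300,370:450,::-1],(400,355),interpolation=2)]
cv2.imwrite("pics/c9.png",np.hstack(im))
E
```

```text
t 39.33 tcp [466.1 125.3 108.5] yaw 40.07 F [-0.  -0.4  0.8] open 0.849 ff 0.0 q [ 0.05 -0.01  2.13 -0.    1.02 -0.65]
(467, 125, 14, 40) -> [0.03 0.05 0.07] [-0.8  0.5 94.5]
```

View pics/c9.png

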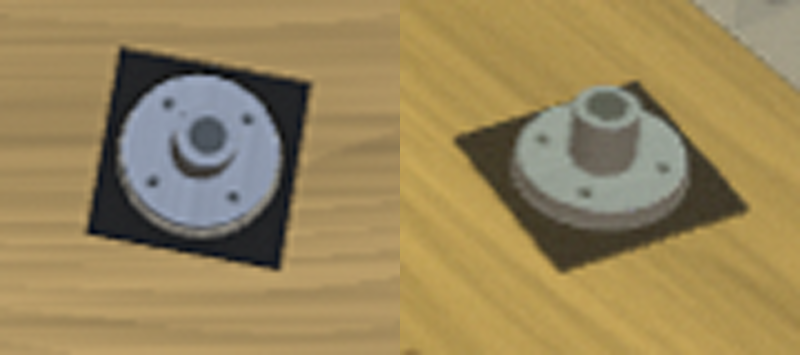

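The faceplate sits centred on its pad, upright, with no inlay showing. I'll descend on the chuck.

Converted, 94 mm / 600 = 0.1567, 90 mm / 600 = 0.15.

Call:
send_rows(rows="0 0 0 -0.0008 0.0008 0.05 0.7;0 0 0 -0.0008 0.0008 0.1 0.7;0 0 0 -0.0008 0.0008 0.1333 0.7;0 0 0 -0.0008 0.0008 0.15 0.7;0 0 0 -0.0008 0.0008 0.1567 0.7;0 0 0 -0.0008 0.0008 0.1567 0.7", grip_force=60)

```text
time: 40.17
eef_pos: [0.4673, 0.1247, 0.0146]
tcp_rot: [0.423, 0.906, 0.0, 0.0]
contact_force: [-0.5, -0.5, 0.6]
opening: 0.848
finger_force: 0.0
```

Call:
send_rows(rows="0 0 0 0 0 0 0.5;0 0 0 0 0 0 0.3;0 0 0 0 0 0 0.1;0 0 0 0 0 0 -0.1;0 0 0 0 0 0 -0.3;0 0 0 0 0 0 -0.6;0 0 0 0 0 0 -0.6")

```text
time: 41.05
eef_pos: [0.4667, 0.1249, 0.0148]
tcp_rot: [0.423, 0.906, -0.0, -0.0]
contact_force: [-2.9, -1.3, 5.8]
opening: 0.47
finger_force: 61.8
```

```bash
python3 - <<'E'
from m import *
from go import rows
import pickle
a,b=pickle.load(open("g12.pkl","rb"))
T=pickle.load(open("top0.pkl","rb"))
hsv=cv2.cvtColor(np.ascontiguousarray(a["color"]),cv2.COLOR_RGB2HSV)
c=contour(a,(385,172),"steel",28)
print("faceplate top",rev(a,c,"faceplate",.004,(.65,-.17)),flat(T,contour(T,(385,175),"pad",45),.004)[0])
rows((467,125,110,40),(541.5,419.2,110,40),(560,300,110,40))
E
```

```text
faceplate top (array([ 0.65187257, -0.16882192]), 0.9935502737290087) [ 0.65069156 -0.16887109]
t 41.05 tcp [466.7 124.9  14.8] yaw 40.0 F [-2.9 -1.3  5.8] open 0.47 ff 61.8 q [ 0.05  0.16  2.17 -0.    0.82 -0.65]
(467, 125, 110, 40) -> [-0.03  0.    0.  ] [ -0.1   0.3 -95.2]
(541.5, 419.2, 110, 40) -> [-0.03  0.    0.  ] [177.4 246.5 -95.4]
(560, 300, 110, 40) -> [-0.03  0.    0.  ] [ 74.2 184.  -95.3]
```

Converted, 153 mm / 600 = 0.255, -110 mm / 600 = -0.1833.

Call:
send_rows(rows="0 0 0 0 0 -0.01 -1;0 0 0 0 0 -0.05 -1;0 0 0 0 0 -0.1083 -1;0 0 0 0 0 -0.1667 -1;0 0 0 0.0167 0.0233 -0.1833 -1;0 0 0 0.0667 0.0933 -0.1833 -1;0 0 0 0.125 0.1733 -0.1833 -1;0 0 0 0.1833 0.255 -0.1833 -1", grip_force=60)

```text
time: 42.05
eef_pos: [0.5123, 0.3099, 0.122]
tcp_rot: [0.423, 0.906, -0.001, -0.001]
contact_force: [1.1, -0.0, -2.9]
opening: 0.471
finger_force: 61.7
```

Converted, 85 mm / 600 = 0.1417, 70 mm / 600 = 0.1167.

Call:
send_rows(rows="0 0 0 0.05 0.07 0 -1;0 0 0 0.0833 0.1167 0 -1;0 0 0 0.1 0.1417 0 -1;0 0 0 0.1 0.1417 0 -1;0 0 0 0.1 0.1417 0 -1")

```text
time: 42.68
eef_pos: [0.5386, 0.4077, 0.1223]
tcp_rot: [0.423, 0.906, -0.001, -0.001]
contact_force: [-0.1, -0.8, -3.6]
opening: 0.472
finger_force: 61.8
```

```bash
python3 go.py 541.4 419.1 26 40
```

```text
t 42.67 tcp [538.6 407.7 122.3] yaw 39.99 F [-0.1 -0.8 -3.6] open 0.472 ff 61.8 q [ 0.5   0.38  1.65 -0.    1.11 -0.2 ]
[541.4, 419.1, 26.0, 40.0] -> [-0.19 -0.03 -0.01] [ 6.9  9.8 96.2]
```

Converted, 96 mm / 600 = 0.16, 95 mm / 600 = 0.1583.

Call:
send_rows(rows="0 0 0 0.0117 0.0167 0.025 -1;0 0 0 0.0117 0.0167 0.075 -1;0 0 0 0.0117 0.0167 0.125 -1;0 0 0 0.0117 0.0167 0.15 -1;0 0 0 0.0117 0.0167 0.1583 -1;0 0 0 0.0117 0.0167 0.16 -1;0 0 0 0.0117 0.0167 0.16 -1;0 0 0 0.0117 0.0167 0.16 -1")

```text
time: 43.68
eef_pos: [0.5437, 0.4204, 0.0295]
tcp_rot: [0.423, 0.906, 0.001, 0.001]
contact_force: [0.6, 0.3, -4.4]
opening: 0.469
finger_force: 61.8
```

```bash
python3 go.py 541.4 419.1 20 40
```

```text
t 43.67 tcp [543.7 420.4  29.5] yaw 39.98 F [ 0.6  0.3 -4.4] open 0.469 ff 61.8 q [ 0.51  0.51  1.66  0.    0.97 -0.19]
[541.4, 419.1, 20.0, 40.0] -> [ 0.12  0.02 -0.02] [ 0.5 -2.6  9.5]
```

Converted, 6 mm / 600 = 0.01, 5 mm / 600 = 0.0083.

Call:
send_rows(rows="0 0 0 0 -0.0017 0.0033 -1;0 0 0 0 -0.0025 0.0067 -1;0 0 0 0 -0.0025 0.0083 -1;0 0 0 0 -0.0025 0.01 -1;0 0 0 0 -0.0025 0.01 -1")

```text
time: 44.3
eef_pos: [0.5418, 0.4189, 0.0221]
tcp_rot: [0.423, 0.906, -0.0, -0.0]
contact_force: [0.3, 0.4, -3.8]
opening: 0.469
finger_force: 61.8
```

```bash
python3 go.py 541.4 419.1 18.8 40
```

```text
t 44.3 tcp [541.8 418.9  22.1] yaw 39.98 F [ 0.3  0.4 -3.8] open 0.469 ff 61.8 q [ 0.51  0.52  1.66 -0.    0.96 -0.19]
[541.4, 419.1, 18.8, 40.0] -> [-0.01 -0.   -0.02] [ 0.4 -0.2  3.3]
```

Converted, 3.4 mm / 600 = 0.0057, 3 mm / 600 = 0.005.

Call:
send_rows(rows="0 0 0 0 0 0.0017 -1;0 0 0 0 0 0.0033 -1;0 0 0 0 0 0.0042 -1;0 0 0 0 0 0.005 -1;0 0 0 0 0 0.0057 -1;0 0 0 0 0 0.0057 -1")

```text
time: 45.05
eef_pos: [0.5418, 0.419, 0.0189]
tcp_rot: [0.423, 0.906, -0.0, 0.0]
contact_force: [-0.8, -0.3, -2.8]
opening: 0.471
finger_force: 62.0
```

Call:
send_rows(rows="0 0 0 0 0 0.0008 -1;0 0 0 0 0 0.0013 -1;0 0 0 0 0 0.0013 -1")

```text
time: 45.42
eef_pos: [0.5419, 0.419, 0.0189]
tcp_rot: [0.423, 0.906, -0.0, -0.0]
contact_force: [-2.5, -3.4, 3.3]
opening: 0.47
finger_force: 62.5
```

Seated. I'll release it and retreat, then verify.

Converted, -130 mm / 600 = -0.2167, -80 mm / 600 = -0.1333.

Call:
send_rows(rows="0 0 0 0 0 -0.0008 0;0 0 0 0 0 -0.0008 0.1;0 0 0 0 0 -0.0008 0.2;0 0 0 0 0 -0.0008 0.4;0 0 0 0 0 -0.0008 0.4;0 0 0 0 0 -0.05 0.4;0 0 0 0 0 -0.1333 0.5;0 0 0 0 0 -0.2167 0.5")

```text
time: 46.42
eef_pos: [0.5415, 0.4188, 0.1489]
tcp_rot: [0.423, 0.906, -0.0, -0.0]
contact_force: [1.1, 0.2, 0.0]
opening: 0.752
finger_force: 0.0
```

Converted, -210 mm / 600 = -0.35, -170 mm / 600 = -0.2833.

Call:
send_rows(rows="0 0 0 -0.0833 -0.05 0 0.5;0 0 0 -0.1833 -0.05 0 0.5;0 0 0 -0.2833 -0.05 0 0.5;0 0 0 -0.35 -0.05 0 0.5;0 0 0 -0.35 -0.05 0 0.5;0 0 0 -0.35 -0.05 0 0.5;0 0 0 -0.35 -0.05 0 0.5")

```text
time: 47.3
eef_pos: [0.6528, 0.2401, 0.1479]
tcp_rot: [0.422, 0.907, -0.0, -0.0]
contact_force: [-0.6, -0.2, 0.6]
opening: 0.749
finger_force: 0.0
```

```bash
python3 - <<'E'
from m import *
from go import rows
import pickle
rows()
T,S=(pickle.load(open(n+"0.pkl","rb")) for n in("top","side"))
a=shot("top","t13.png");b=shot("side","s13.png")
c=contour(a,(153,217),"steel",20);print("chuck top",rev(a,c,"drill_chuck",.004,(.54,.42)),flat(T,contour(T,(153,219),"pad",30),.004)[0])
for u,n in(((321,208),"glue"),((218,249),"resin")):
    d=np.abs(a["color"][u[1]-14:u[1]+14,u[0]-14:u[0]+14].astype(int)-T["color"][u[1]-14:u[1]+14,u[0]-14:u[0]+14]).mean();print(n,d)
v=[cv2.resize(a["color"][185:255,110:190,::-1],(400,350),interpolation=2),cv2.resize(b["color"][145:215,220:300,::-1],(400,350),interpolation=2)]
cv2.imwrite("pics/c10.png",np.vstack([np.hstack(v),cv2.resize(a["color"][130:260,130:540,::-1],(800,250))]))
E
```

```text
t 47.3 tcp [652.8 240.1 147.9] yaw 40.08 F [-0.6 -0.2  0.6] open 0.749 ff 0.0 q [ 0.21  0.39  1.58  0.    1.17 -0.49]
chuck top (array([0.54167953, 0.41951354]), 0.9244177431277019) [0.54105442 0.41889394]
glue 14.325680272108844
resin 43.92049319727891
```

View pics/c10.png

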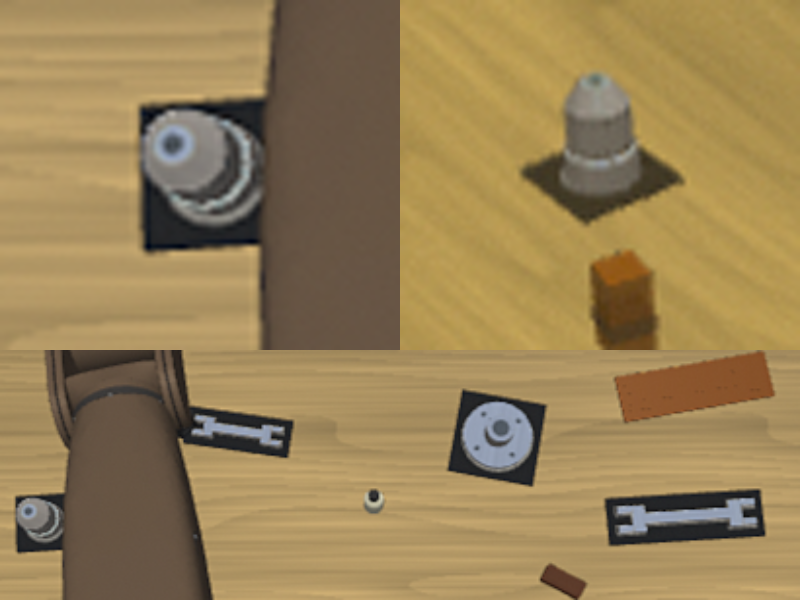

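All four are on their pads: the chuck is upright and centred within about 1 mm. The glue bottle and resin block are still standing in place (the side view shows the resin block, which the arm hides in the top view).

```bash
python3 -c "
from plant import ctrl
print(ctrl.sign_off())"
```

```text
the job is handed in; nothing more can be done
None
```

The job is handed in: both spanners, the faceplate and the chuck are on their matching pads, each within about 1 mm of its outline by the top camera, and the glue bottle and resin block were left standing in place.

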